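# Reload the label printer and snap its cover shut

## Robot

A 7-joint arm with a two-finger parallel gripper is mounted at the origin on a cart in front of the work surface, level with it; the furniture and walls round the work are solid. World frame = base frame: x ahead of the robot, y to its left, z up, the work surface at z = 0. Lengths are in m, angles in rad, forces in N, time in s.
With the tool pointing down it reaches from about 0.4 to 0.875 m from the base axis. Payload 4.4 kg.
Tool frame: the origin (TCP) lies midway between the tips of the shut fingers; the grasp point (between the pads) lies 19 mm behind it (arm.grip_point_offset is the z of the grasp point in the tool frame, in m); z points along the fingers, y is the line along which they close (so a half turn about z gives the same grasp; the last joint's range is limited). The gripper opens to 85 mm and grips with 20 to 120 N. Pads are 22 mm wide; open, the fingers measure 114 mm over their backs; the gripper's body (76 mm by 85 mm) begins 54 mm behind the grasp point. The pads swing forward as they close: fully open they stand 13 mm farther back than shut.
Start: joints at [-1.267, 0.628, 0.038, 1.517, -0.027, 0.996, -0.02], TCP at [0.235, 0.606, 0.231] pointing down, gripper open.
Joint ranges: [-3.06, 3.06], [-0.37, 2.12], [-1.25, 1.32], [0.18, 2.47], [-1.1, 4.24], [0.23, 1.98], [-2.94, 2.94]. Speed limits (rad/s): [2.57, 2.57, 3.14, 3.14, 3.14, 3.14, 3.14].

## Interface

Orientations are given as a unit quaternion [w, x, y, z].
In Python, from bench import arm, eyes, job gives the robot as it stands.
- The arm moves only by the tool jog_arm, never from a script. Its argument "motion" is a list of rows, each an object with "offset": the shift along the tool's x, y, z normalised to -1 to 1, where 1 is 50 mm, a list of three; "angular": the turn, a rotation vector about the tool's x, y, z normalised to -1 to 1, where 1 is 0.15 rad, a list of three; "claw": the closure, from 0 (fully open) to 1 (shut). In form: [{"offset": [tx, ty, tz], "angular": [rx, ry, rz], "claw": claw}, ...]. A call has 1 to 8 rows; each row shifts and turns the commanded pose from where the row before left it, along the tool's axes as they then stand; what a row does not reach is not made up. A row lasts 1/8 s, in which the tool goes at most 62.5 mm and 10.7 degrees, less where a joint would pass 70% of its speed; a pose out of reach is approached as far as the arm can. A call with a number of a shift or a turn outside -1 to 1 is refused whole. A call with a gripper value outside its range is refused whole. The fingers move at their own pace and stop on an object; the grip force is fixed at half the most. Time passes only in rows, so rows that do not move let the fingers close. It gives the time, the measured TCP pose, the force, the opening and the grip force at its end, in the units of the state.
- arm.sense(): the state, without advancing time (a new reading comes with each control period).
- eyes.camera(name): name is "side" or "top"; returns a dict with "img" (420x560x3 uint8, blue, green, red), "fx", "fy", "cx", "cy" (pixels), "k1" (the pictures are not rectified: a ray, as slopes to the right and down, at radius r is drawn at 1 + k1 r^2 times it, then the intrinsics apply), "world_to_cam" (4x4, takes a point from world to camera coordinates). Camera axes: x right, y up, looking along -z (the intrinsics and any distortion apply to the point x, -y, -z); pixel columns grow to the right and rows downward; lengths in m; the calibration is good to about 2 mm. A picture is of the moment at which its call begins. There is no depth.
- job.job_done(): hands the job in; it is judged then, once.
The state is a dict: "time": time; "joint_pos": joint angles; "joint_velocities": joint speeds; "effort": joint torques, N m; "position": TCP position; "ee_rot": TCP orientation; "contact_force": force on the tool from outside, world axes, zero at the start; "moment": the same for the moment, N m; "width": opening from 0.0 (shut) to 1.0 (fully open); "finger_force": force on a finger pad.
Only numpy, scipy, OpenCV 4.12 (cv2) and the standard library are available. Lean on these libraries where they do the work, as an engineer would, in place of code of your own. Each camera call takes 0.05 s, during which the arm holds its last target. There are 200 camera calls.

## Task

Reload the label printer: put the fresh label cartridge fully down into the printer's cradle with its black drive boss in the slot beside the orange mark, then swing the cover down and press it until both catches snap and it stays shut flush. Leave the tablet jar and the blue-striped carton where they stand.

Things in the scene. Friction and masses are not known exactly. Their poses are not given: they have to be found in the camera images.
- label_printer: Desktop label printer, grey lower half, white cover; fixed. Footprint 170 (x) by 124 (y); lower half 58 high, its top a flat deck, in which a pocket (the cradle) opens upward. Origin: centre of the underside, on the worktop; the front (label slit, blue key) faces its own -x, z is up. A platen roller ahead of the cradle stands 5 above the deck.
- cradle (a point): Where the middle of the seated cartridge lies: centre of the pocket at deck height, 58 above the worktop; axes as the printer's. The pocket is 70 (x) by 60 (y) and 32 deep, floor 26 above the worktop. The seated cartridge stands 32 above the deck, roll axis along y, boss toward +y.
- drive_slot (a point): Slot for the drive boss in the pocket's +y wall, at the deck: 20 wide (x), 9 deep, 11 long (y), open at the top; an orange mark lies on the deck beside it. This point: middle of the slot at deck height, 35 from the cradle point; axes as the printer's.
- cover_hinge (a point): Middle of the cover's hinge line at the rear of the printer, 60 above the worktop, 76 behind the printer's centre (its +x); the line runs along the printer's y.
- printer_cover (a joint): Hinge angle of the cover, rad: 0 shut flush, growing as its front rises; 1.57 upright, 1.7 its stop. Stiff hinge: it stays where it is left. At about 0.08 two round pins under its front edge meet sprung noses in the lower half; some 15 N down on the tab drives them past, and below about 0.04 the noses pull it home and hold it.
- cover_tab (a point): Middle of the upper face of the black finger tab on the cover's front edge (56 wide, 18 deep, 8 thick); turns with the cover, axes as the printer's when shut, then 170 ahead of the hinge line and 70 above the worktop. The cover is a hollow shell 124 wide; shut, it slopes up from 18 above the hinge line behind the tab to a flat top 40 above that line, 136 to 42 ahead of it.
- label_cartridge: Label cartridge, 200 g: a white roll 62 across between two square end plates (64 by 64, 4 thick, corners rounded by 10), 54 over the plates. Origin: centre of the grey plate's outer face; z runs along the roll axis to the orange plate, whose black drive boss, 12 across, ends at z = 60. x, y are square to the plates' edges. Starts lying on the grey plate, boss up.
- cartridge_center (a point): Middle of the label cartridge, on the roll axis, 27 from the outer face of either plate; axes as the cartridge's.
- boss_tip (a point): End of the cartridge's drive boss, on the roll axis, 33 from the cartridge's middle.
- tablet_jar: Bystander: amber tablet jar with a white cap, 47 across, 76 high, standing; origin at the centre of its base.
- blue_carton: Bystander: white folding carton with blue stripes, 46 by 111, 34 high, lying; origin at the centre of its underside, long along its y.

How it is judged:
By the outcome, as a careful person would: the job done as asked, in the order asked, and still so for the second after the job is handed in, with the robot touching nothing.
It also fails if it takes over 72 s, if anything falls off the work surface, if the arm or the gripper's body presses on something with over 40 N, if the wrist force passes 120 N, or if a joint passes its speed limit or range.

## Working session

There is one attempt and no reset: what is moved stays moved. The work goes in short steps, Python scripts to look and compute and a tool call to move; the robot and the scene stay as the last step left them, time stands still between calls to the robot, and variables do not carry over. Pictures are saved under pics/ and viewed, at most 10 in all, crops included, and the job is handed in when it is done.

Besides the shell and the picture viewer there is one more tool, called after "Emit:" by a JSON object that holds its "name" and its "arguments". jog_arm: Moves the arm, as the interface text tells. Its arguments: {"type":"object","properties":{"motion":{"type":"array","items":{"type":"object","properties":{"offset":{"type":"array","items":{"type":"number","minimum":-1,"maximum":1}},"angular":{"type":"array","items":{"type":"number","minimum":-1,"maximum":1}},"claw":{"type":"number"}}}}},"required":["motion"]}

```bash
mkdir -p pics; python3 - <<'E'
from bench import arm, eyes
import cv2,numpy as np
print(arm.sense(), arm.grip_point_offset)
for n in("side","top"):
    c=eyes.camera(n); cv2.imwrite(f"pics/{n}0.png",c["img"])
    print({k:v for k,v in c.items() if k!="img"})
E
```

```text
{'time': 0.0, 'joint_pos': array([-1.26678045,  0.6293164 ,  0.03843447,  1.51838076, -0.02698822,
        0.9962756 , -0.01998879]), 'joint_velocities': array([ 0.00136322, -0.00035692, -0.00069626,  0.00188632, -0.00070433,
        0.00100419, -0.00059721]), 'effort': array([ 5.89971605e-04, -5.63409805e+01,  1.22685079e+00, -1.93442631e+01,
        1.11473768e-02,  1.06228862e-02, -3.82620826e-06]), 'position': array([0.23468598, 0.60548742, 0.23040413]), 'ee_rot': array([-1.57089812e-04,  1.83844470e-01,  9.82954904e-01, -9.17806989e-04]), 'contact_force': array([ 0.15262844,  0.32636637, -0.10372045]), 'moment': array([0.00982654, 0.06521368, 0.0283314 ]), 'finger_force': 0.0, 'width': 1.0026192818690312} -0.0187
{'fx': 389.1933230766148, 'fy': 389.1933230766148, 'cx': 277.54767555897536, 'cy': 209.77709476019865, 'k1': -0.04826323117090513, 'world_to_cam': array([[ 0.92391258, -0.38258831,  0.00342362, -0.42565496],
       [ 0.19743783,  0.4844192 ,  0.85226542, -0.1979619 ],
       [-0.32772525, -0.78674279,  0.5230984 , -0.69250231],
       [ 0.        ,  0.        ,  0.        ,  1.        ]])}
{'fx': 386.49408188836946, 'fy': 386.49408188836946, 'cx': 280.5025183380233, 'cy': 212.3671735608558, 'k1': -0.0889900279654951, 'world_to_cam': array([[-0.02363421, -0.99971636, -0.00293715,  0.0835679 ],
       [ 0.99746038, -0.02377812,  0.06713705, -0.511334  ],
       [-0.06718784, -0.00134296,  0.99773944, -1.0958473 ],
       [ 0.        ,  0.        ,  0.        ,  1.        ]])}
```

View pics/side0.png

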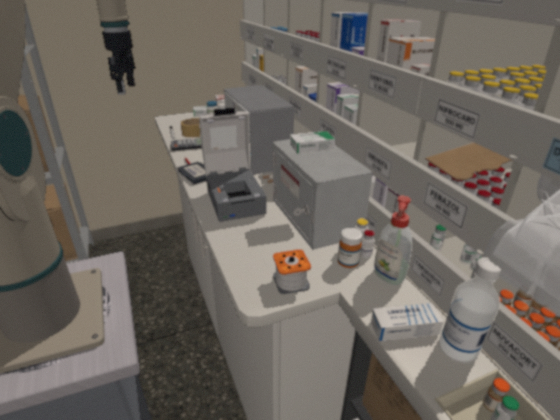

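View pics/top0.png

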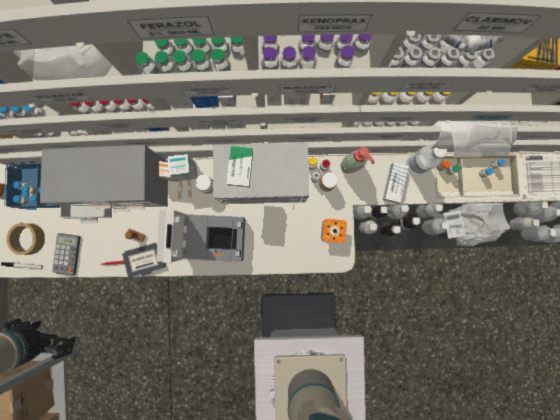

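```bash
cat > h.py <<'E'
import numpy as np,cv2
from bench import arm,eyes
def cam(n):
    c=eyes.camera(n); c['K']=np.array([[c['fx'],0,c['cx']],[0,c['fy'],c['cy']],[0,0,1]]); return c
# model: distorted = s*(1+k1 s^2): cv2 with k1 only
def px2w(c,uv,z):
    p=cv2.undistortPointsIter(np.float64(uv).reshape(-1,1,2),c['K'],np.array([c['k1'],0,0,0.]),None,None,(3,50,1e-9)).reshape(-1,2)
    R=c['world_to_cam'][:3,:3];t=c['world_to_cam'][:3,3];o=-R.T@t
    d=np.c_[p[:,0],-p[:,1],-np.ones(len(p))]@R
    return o+d*((z-o[2])/d[:,2])[:,None]
def w2px(c,P):
    q=np.atleast_2d(P)@c['world_to_cam'][:3,:3].T+c['world_to_cam'][:3,3]
    q=q*[1,-1,-1]
    return cv2.projectPoints(q,np.zeros(3),np.zeros(3),c['K'],np.array([c['k1'],0,0,0.]))[0].reshape(-1,2)
def crop(c,u0,v0,w,h,s,name):
    cv2.imwrite(name,cv2.resize(c['img'][v0:v0+h,u0:u0+w],None,fx=s,fy=s,interpolation=cv2.INTER_CUBIC))
E
python3 - <<'E'
from h import *
c=cam("top"); crop(c,155,200,200,80,4,"pics/topc.png")
d=cam("side"); crop(d,190,100,130,200,3,"pics/sidec.png")
# orange mask of cartridge
hsv=cv2.cvtColor(c['img'],cv2.COLOR_BGR2HSV); m=cv2.inRange(hsv,(5,150,120),(22,255,255)); m[:, :318]=0;m[:,352:]=0;m[:215]=0;m[250:]=0
k=cv2.findContours(m,0,2)[0]; k=max(k,key=cv2.contourArea)
w=px2w(c,k.reshape(-1,2),.054); r=cv2.minAreaRect((w[:,:2]*1000).astype(np.float32)); print(r)
print(px2w(c,[[335.0,231]],.054))
E
```

```text
((456.7001953125, -76.17045593261719), (61.38450241088867, 63.80439376831055), 88.07661437988281)
[[ 0.45518343 -0.07889156  0.054     ]]
```

View pics/topc.png

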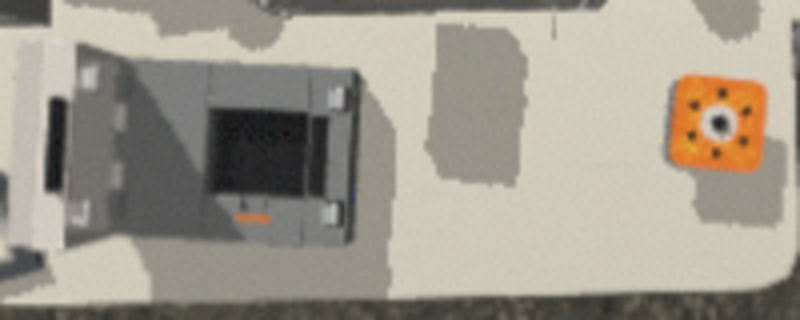

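View pics/sidec.png

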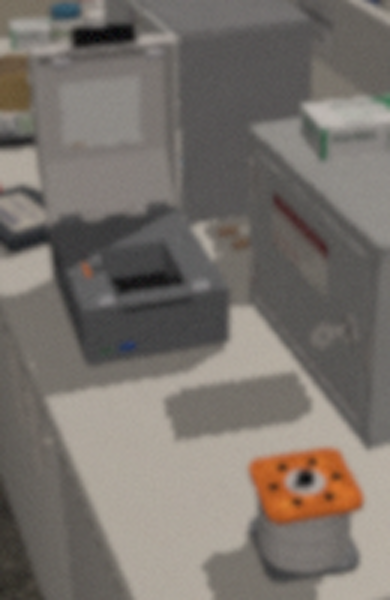

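```bash
python3 - <<'E'
from h import *
c=cam("top")
f=lambda pts:np.array([[155+(x+.5)/4-.5,200+(y+.5)/4-.5] for x,y in pts])
print(-c['world_to_cam'][:3,:3].T@c['world_to_cam'][:3,3])
names="deckFR deckFL pocketBR pocketFR? pocketFL? pocketBL mark rollerR rollerL deckseam_top deckseam_bot".split()
P=px2w(c,f([(357,70),(350,243),(208,108),(308,111),(306,197),(205,192),(253,218),(328,115),(324,195),(310,67),(304,242)]),.058)
for n,p in zip(names,P):print(n,np.round(p*1000,1))
# cartridge: angle & centroid by side view too
print(px2w(c,f([(719,123)]),.060))
d=cam("side"); g=lambda x,y:[190+(x+1)/3-.5,100+(y+1)/3-.5]
print("side boss",px2w(d,[g(305,479)],.060),"slot mark",px2w(d,[g(87,269)],.058), "pocket corners",px2w(d,[g(108,250),g(165,243),g(184,283),g(120,292)],.058))
v=c['img'][225:262,195:250]
crop(c,195,220,60,45,13,"pics/pk.png")
E
```

```text
[0.43838285 0.06991396 1.12794498]
deckFR [499.6 173.3  58. ]
deckFL [380.3 180.3  58. ]
pocketBR [475.6 277.5  58. ]
pocketFR? [472.  207.8  58. ]
pocketFL? [412.6 210.2  58. ]
pocketBL [417.5 280.4  58. ]
mark [398.9 247.2  58. ]
rollerR [468.9 194.   58. ]
rollerL [413.7 197.7  58. ]
deckseam_top [502.5 206.   58. ]
deckseam_bot [381.6 212.1  58. ]
[[ 0.45685901 -0.07638234  0.06      ]]
side boss [[ 0.45630432 -0.08020754  0.06      ]] slot mark [[0.40191002 0.24942681 0.058     ]] pocket corners [[0.42806227 0.27623979 0.058     ]
 [0.47842996 0.27006082 0.058     ]
 [0.47019093 0.19530947 0.058     ]
 [0.4166171  0.20085441 0.058     ]]
```

View pics/pk.png

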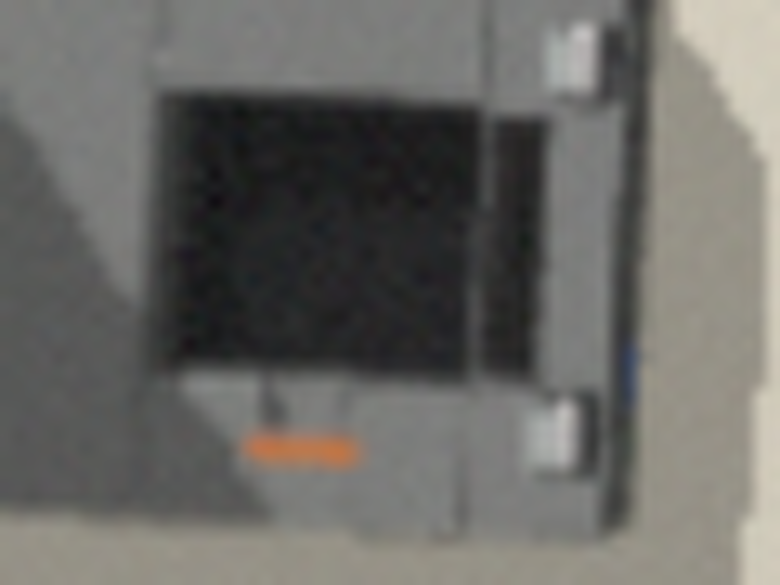

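```bash
cat > plan.py <<'E'
from h import *
from scipy.spatial.transform import Rotation as Ro, Slerp
import json,math
def Rt(pitch,psi,flip=1):  # z tool = (sin p cos psi, sin p sin psi, -cos p); y tool = flip*left normal
    z=np.array([math.sin(pitch)*math.cos(psi),math.sin(pitch)*math.sin(psi),-math.cos(pitch)])
    y=flip*np.array([-math.sin(psi),math.cos(psi),0]); return Ro.from_matrix(np.c_[np.cross(y,z),y,z])
def cur():
    s=arm.sense(); q=s['ee_rot']; return np.array(s['position']),Ro.from_quat([q[1],q[2],q[3],q[0]]),s
def plan(wps,p=None,R=None,minrows=1):
    """wps: (pos,R,claw,rows or None). prints rows in calls of 8"""
    if p is None: p,R,_=cur()
    rows=[]
    for P,Q,cl,n in wps:
        P=np.array(P); rv=(R.inv()*Q).as_rotvec()
        if n is None: n=max(1,math.ceil(np.linalg.norm(P-p)/.048),math.ceil(np.linalg.norm(rv)/.145))
        S=Slerp([0,1],Ro.concatenate([R,Q])); p0=p.copy()
        for i in range(1,n+1):
            tp=p0+(P-p0)*i/n; tR=S(i/n)
            o=np.round(R.inv().apply(tp-p)/.05,2); a=np.round((R.inv()*tR).as_rotvec()/.15,2)
            rows.append({"offset":o.tolist(),"angular":a.tolist(),"claw":cl})
            p=p+R.apply(o*.05); R=R*Ro.from_rotvec(a*.15)
    for i in range(0,len(rows),8): print(json.dumps(rows[i:i+8]).replace(" ","")) 
    print(len(rows),"end",p.round(4))
def st():
    p,R,s=cur(); print(round(s['time'],2),p.round(4),"z",R.as_matrix()[:,2].round(3),"y",R.as_matrix()[:,1].round(3),"q",s['joint_pos'].round(2),"F",s['contact_force'].round(1),"w",round(s['width'],3),round(s['finger_force'],1))
E
python3 - <<'E'
from plan import *
from scipy.optimize import minimize
c=cam("top"); hsv=cv2.cvtColor(c['img'],cv2.COLOR_BGR2HSV)
uu,vv=np.meshgrid(np.arange(318,352),np.arange(215,250)); h=hsv[vv,uu]
m=((h[...,0]<24)&(h[...,1]>130)).astype(float)
W=px2w(c,np.c_[uu.ravel(),vv.ravel()],.054)[:,:2].reshape(35,34,2)
def f(x):
    q=W-x[:2]; a=x[2]; X=q@[np.cos(a),np.sin(a)]; Y=q@[-np.sin(a),np.cos(a)]
    dx=np.maximum(abs(X)-.022,0);dy=np.maximum(abs(Y)-.022,0); sd=.010-np.hypot(dx,dy)
    r=1/(1+np.exp(-sd/.001)); ring=np.hypot(X,Y)>.016
    return (((r-m)**2)*ring).sum()
b=min((minimize(f,[.4567,-.077,a],method="Nelder-Mead",options=dict(initial_simplex=[[.4567,-.077,a],[.4597,-.077,a],[.4567,-.08,a],[.4567,-.077,a+.05]])) for a in(-.2,-.1,0,.1,.2)),key=lambda r:r.fun); print(b.x,b.fun)
x,y,a=b.x
Q=Rt(math.pi/4,a,-1); d=Q.as_matrix()[:,2]; pre=np.array([x,y,.027])-.1*d
plan([([.32,.2,.2],Slerp([0,1],Ro.concatenate([cur()[1],Rt(.4,a,-1)]))(.55),0,None),(pre,Q,0,None)])
E
```

```text
[ 0.45666383 -0.07685357 -0.10698384] 11.930011105916511
[{"offset":[-0.41,-0.63,0.06],"angular":[-0.19,0.03,0.94],"claw":0},{"offset":[-0.5,-0.57,0.03],"angular":[-0.19,0.02,0.94],"claw":0},{"offset":[-0.57,-0.5,0.03],"angular":[-0.19,0.03,0.95],"claw":0},{"offset":[-0.63,-0.41,0.0],"angular":[-0.19,0.02,0.94],"claw":0},{"offset":[-0.69,-0.31,-0.01],"angular":[-0.2,0.03,0.94],"claw":0},{"offset":[-0.73,-0.22,-0.01],"angular":[-0.19,0.02,0.94],"claw":0},{"offset":[-0.74,-0.11,-0.03],"angular":[-0.19,0.03,0.94],"claw":0},{"offset":[-0.76,-0.0,-0.03],"angular":[-0.19,0.02,0.94],"claw":0}]
[{"offset":[-0.75,0.1,-0.03],"angular":[-0.19,0.03,0.95],"claw":0},{"offset":[-0.72,0.21,-0.03],"angular":[-0.19,0.02,0.94],"claw":0},{"offset":[-0.69,0.31,-0.03],"angular":[-0.19,0.03,0.94],"claw":0},{"offset":[-0.5,0.29,0.15],"angular":[-0.33,0.24,0.8],"claw":0},{"offset":[-0.46,0.33,0.15],"angular":[-0.34,0.25,0.81],"claw":0},{"offset":[-0.43,0.38,0.14],"angular":[-0.33,0.24,0.8],"claw":0},{"offset":[-0.38,0.43,0.16],"angular":[-0.33,0.24,0.81],"claw":0},{"offset":[-0.34,0.46,0.16],"angular":[-0.34,0.24,0.8],"claw":0}]
[{"offset":[-0.28,0.48,0.18],"angular":[-0.33,0.24,0.81],"claw":0},{"offset":[-0.23,0.51,0.19],"angular":[-0.33,0.25,0.8],"claw":0},{"offset":[-0.18,0.53,0.21],"angular":[-0.34,0.24,0.8],"claw":0},{"offset":[-0.12,0.53,0.23],"angular":[-0.33,0.24,0.81],"claw":0},{"offset":[-0.06,0.53,0.25],"angular":[-0.33,0.24,0.8],"claw":0}]
21 end [ 0.3863 -0.0693  0.098 ]
```

Emit:
{"name": "jog_arm", "arguments": {"motion": [{"offset": [-0.41, -0.63, 0.06], "angular": [-0.19, 0.03, 0.94], "claw": 0}, {"offset": [-0.5, -0.57, 0.03], "angular": [-0.19, 0.02, 0.94], "claw": 0}, {"offset": [-0.57, -0.5, 0.03], "angular": [-0.19, 0.03, 0.95], "claw": 0}, {"offset": [-0.63, -0.41, 0.0], "angular": [-0.19, 0.02, 0.94], "claw": 0}, {"offset": [-0.69, -0.31, -0.01], "angular": [-0.2, 0.03, 0.94], "claw": 0}, {"offset": [-0.73, -0.22, -0.01], "angular": [-0.19, 0.02, 0.94], "claw": 0}, {"offset": [-0.74, -0.11, -0.03], "angular": [-0.19, 0.03, 0.94], "claw": 0}, {"offset": [-0.76, -0.0, -0.03], "angular": [-0.19, 0.02, 0.94], "claw": 0}]}}

```text
time: 1.35
position: [0.2972, 0.3098, 0.2089]
ee_rot: [0.006, 0.681, 0.724, 0.11]
contact_force: [-0.4, -0.1, -0.0]
width: 0.998
finger_force: 0.0
```

```bash
python3 -c "
from plan import *
st()"
```

```text
1.35 [0.2972 0.3098 0.2089] z [ 0.158  0.151 -0.976] y [0.985 0.049 0.167] q [-1.17  0.29  0.35  2.32 -0.24  0.34 -0.57] F [-0.4 -0.1 -0. ] w 0.998 0.0
```

```bash
cat >> plan.py <<'E'
PI_=math.radians(55);PF=math.radians(35)
C=np.array([.4567,-.0769,.027]);psi_i=-math.pi/2-.107
hi=np.array([math.cos(psi_i),math.sin(psi_i),0])
Qi=Rt(PI_,psi_i,1);di=Qi.as_matrix()[:,2]
G=C+[0,0,.0045]+.001*hi
E
python3 - <<'E'
from plan import *
plan([([.44,.07,.18],Rt(.25,psi_i,1),0,None),(G-.075*di,Qi,0,None)])
print((G-.075*di).round(3),G)
E
```

```text
[{"offset":[-0.84,0.41,0.05],"angular":[0.2,-0.45,0.16],"claw":0},{"offset":[-0.82,0.44,0.09],"angular":[0.19,-0.45,0.17],"claw":0},{"offset":[-0.8,0.46,0.13],"angular":[0.2,-0.45,0.16],"claw":0},{"offset":[-0.79,0.48,0.18],"angular":[0.2,-0.45,0.17],"claw":0},{"offset":[-0.75,0.51,0.21],"angular":[0.19,-0.45,0.16],"claw":0},{"offset":[-0.73,0.53,0.24],"angular":[0.2,-0.45,0.17],"claw":0},{"offset":[-0.22,0.13,0.49],"angular":[0.0,-0.95,-0.0],"claw":0},{"offset":[-0.15,0.13,0.52],"angular":[0.0,-0.94,-0.0],"claw":0}]
[{"offset":[-0.07,0.13,0.54],"angular":[0.0,-0.95,-0.0],"claw":0},{"offset":[0.0,0.13,0.54],"angular":[0.0,-0.95,-0.0],"claw":0},{"offset":[0.08,0.13,0.53],"angular":[0.0,-0.94,-0.0],"claw":0}]
11 end [ 0.4633 -0.0168  0.0745]
[ 0.463 -0.017  0.075] [ 0.4565932  -0.07789428  0.0315    ]
```

Emit:
{"name": "jog_arm", "arguments": {"motion": [{"offset": [-0.84, 0.41, 0.05], "angular": [0.2, -0.45, 0.16], "claw": 0}, {"offset": [-0.82, 0.44, 0.09], "angular": [0.19, -0.45, 0.17], "claw": 0}, {"offset": [-0.8, 0.46, 0.13], "angular": [0.2, -0.45, 0.16], "claw": 0}, {"offset": [-0.79, 0.48, 0.18], "angular": [0.2, -0.45, 0.17], "claw": 0}, {"offset": [-0.75, 0.51, 0.21], "angular": [0.19, -0.45, 0.16], "claw": 0}, {"offset": [-0.73, 0.53, 0.24], "angular": [0.2, -0.45, 0.17], "claw": 0}, {"offset": [-0.22, 0.13, 0.49], "angular": [0.0, -0.95, -0.0], "claw": 0}, {"offset": [-0.15, 0.13, 0.52], "angular": [0.0, -0.94, -0.0], "claw": 0}]}}

```text
time: 2.35
position: [0.4516, 0.0362, 0.1381]
ee_rot: [0.179, 0.716, 0.645, -0.196]
contact_force: [-0.4, -0.6, -1.0]
width: 1.006
finger_force: 0.0
```

```bash
python3 -c "
from plan import *
st();plan([(G-.075*di,Qi,0,None)])"
```

```text
2.35 [0.4516 0.0362 0.1381] z [-0.051 -0.51  -0.859] y [ 0.995 -0.104  0.002] q [-0.9   0.76  0.66  2.02  0.07  0.71 -0.5 ] F [-0.4 -0.6 -1. ] w 1.006 0.0
[{"offset":[-0.08,0.11,0.54],"angular":[0.01,-0.94,0.0],"claw":0},{"offset":[0.0,0.12,0.55],"angular":[0.01,-0.94,0.0],"claw":0},{"offset":[0.08,0.11,0.54],"angular":[0.01,-0.94,0.01],"claw":0}]
3 end [ 0.4632 -0.0168  0.0742]
```

Emit:
{"name": "jog_arm", "arguments": {"motion": [{"offset": [-0.08, 0.11, 0.54], "angular": [0.01, -0.94, 0.0], "claw": 0}, {"offset": [0.0, 0.12, 0.55], "angular": [0.01, -0.94, 0.0], "claw": 0}, {"offset": [0.08, 0.11, 0.54], "angular": [0.01, -0.94, 0.01], "claw": 0}, {"offset": [0, 0, 0], "angular": [0, 0, 0], "claw": 0}]}}

```text
time: 2.85
position: [0.4595, -0.0184, 0.0708]
ee_rot: [0.309, 0.656, 0.593, -0.35]
contact_force: [-0.1, 0.9, 0.8]
width: 1.0
finger_force: 0.0
```

```bash
python3 -c "
from plan import *
st();plan([(G,Qi,0,3)])
d=cam('side'); crop(d,190,120,200,180,4,'pics/s2.png')"
```

```text
2.85 [ 0.4595 -0.0184  0.0708] z [-0.092 -0.82  -0.565] y [ 0.994 -0.106 -0.009] q [-1.    1.18  0.75  1.92  0.15  0.79 -0.66] F [-0.1  0.9  0.8] w 1.0 0.0
[{"offset":[-0.01,0.02,0.48],"angular":[-0.01,0.02,0.02],"claw":0},{"offset":[-0.01,0.03,0.47],"angular":[-0.01,0.03,0.02],"claw":0},{"offset":[-0.01,0.02,0.48],"angular":[-0.01,0.02,0.01],"claw":0}]
3 end [ 0.4564 -0.0781  0.0314]
```

View pics/s2.png

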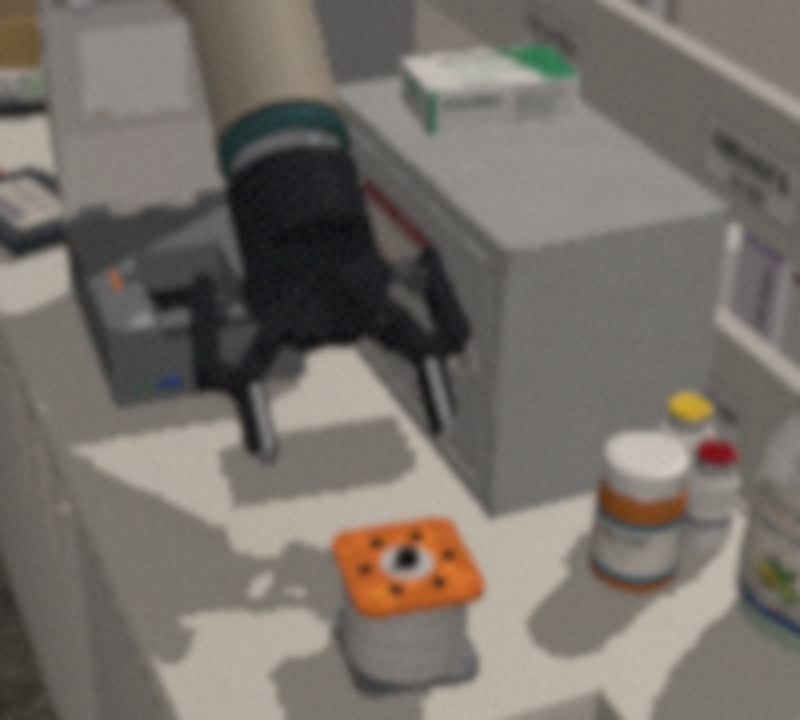

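```bash
python3 -c "
from plan import *
d=cam('side'); print(px2w(d,[[313.7,247.3]],0.), px2w(d,[[190+265/4,120+450/4],[190+440/4,120+428/4]],.08))
t=cam('top');print(px2w(t,[[216,201],[307,200]],.16))"
```

```text
[[0.55262633 0.00812518 0.        ]] [[ 0.4151044   0.00354146  0.08      ]
 [ 0.50584516 -0.01200012  0.08      ]]
[[0.53617651 0.23321965 0.16      ]
 [0.5331564  0.00382293 0.16      ]]
```

Emit:
{"name": "jog_arm", "arguments": {"motion": [{"offset": [-0.01, 0.02, 0.48], "angular": [-0.01, 0.02, 0.02], "claw": 0}, {"offset": [-0.01, 0.03, 0.47], "angular": [-0.01, 0.03, 0.02], "claw": 0}, {"offset": [-0.01, 0.02, 0.48], "angular": [-0.01, 0.02, 0.01], "claw": 0}, {"offset": [0, 0, 0], "angular": [0, 0, 0], "claw": 0}, {"offset": [0, 0, 0], "angular": [0, 0, 0], "claw": 1}, {"offset": [0, 0, 0], "angular": [0, 0, 0], "claw": 1}, {"offset": [0, 0, 0], "angular": [0, 0, 0], "claw": 1}, {"offset": [0, 0, 0], "angular": [0, 0, 0], "claw": 1}]}}

```text
time: 4.0
position: [0.4599, -0.0735, 0.035]
ee_rot: [0.307, 0.663, 0.594, -0.336]
contact_force: [-0.7, 4.3, 4.9]
width: 0.715
finger_force: 62.9
```

```bash
python3 -c "
from plan import *
st()"
```

```text
4.0 [ 0.4599 -0.0735  0.035 ] z [-0.081 -0.807 -0.585] y [ 0.994 -0.105  0.008] q [-0.92  1.23  0.75  1.99  0.16  0.6  -0.67] F [-0.7  4.3  4.9] w 0.715 62.9
```

```bash
cat >> plan.py <<'E'
psi_f=-.053
hf=np.array([math.cos(psi_f),math.sin(psi_f),0])
def mid(t,t2=None):
    t2=t if t2 is None else t2
    return Rt(PI_+(PF-PI_)*t2,psi_i+(psi_f-psi_i)*t2,1)*Ro.from_rotvec([0,0,-math.pi*t])
E
python3 - <<'E'
from plan import *
p,R,_=cur()
w=[([.45,-.05,.15],R,1,4)]
for i in range(1,9):
    t=i/8; w.append((np.array([.45,-.05,.15])+(np.array([.41,.10,.22])-[.45,-.05,.15])*min(1,2*t),mid(t),1,3))
plan(w)
E
```

```text
[{"offset":[-0.4,-0.06,-0.43],"angular":[0.0,0.0,0.0],"claw":1},{"offset":[-0.4,-0.05,-0.42],"angular":[0.0,0.0,0.0],"claw":1},{"offset":[-0.41,-0.06,-0.43],"angular":[0.0,0.0,0.0],"claw":1},{"offset":[-0.4,-0.06,-0.43],"angular":[0.0,0.0,0.0],"claw":1},{"offset":[0.05,-0.09,-0.26],"angular":[-0.36,-0.0,-1.15],"claw":1},{"offset":[0.06,-0.07,-0.27],"angular":[-0.36,-0.0,-1.16],"claw":1},{"offset":[0.07,-0.04,-0.27],"angular":[-0.36,-0.0,-1.15],"claw":1},{"offset":[0.07,-0.01,-0.27],"angular":[-0.35,-0.12,-1.15],"claw":1}]
[{"offset":[0.07,0.01,-0.28],"angular":[-0.35,-0.11,-1.15],"claw":1},{"offset":[0.06,0.04,-0.28],"angular":[-0.35,-0.12,-1.16],"claw":1},{"offset":[0.05,0.06,-0.27],"angular":[-0.27,-0.23,-1.17],"claw":1},{"offset":[0.03,0.08,-0.27],"angular":[-0.27,-0.23,-1.17],"claw":1},{"offset":[-0.0,0.09,-0.27],"angular":[-0.27,-0.23,-1.16],"claw":1},{"offset":[-0.03,0.1,-0.26],"angular":[-0.16,-0.31,-1.18],"claw":1},{"offset":[-0.05,0.1,-0.26],"angular":[-0.16,-0.3,-1.19],"claw":1},{"offset":[-0.09,0.1,-0.26],"angular":[-0.16,-0.31,-1.18],"claw":1}]
[{"offset":[0.0,-0.0,0.0],"angular":[-0.04,-0.33,-1.2],"claw":1},{"offset":[0.0,-0.0,0.0],"angular":[-0.03,-0.32,-1.2],"claw":1},{"offset":[0.01,-0.0,0.0],"angular":[-0.04,-0.33,-1.19],"claw":1},{"offset":[-0.0,-0.0,0.0],"angular":[0.09,-0.3,-1.21],"claw":1},{"offset":[-0.0,-0.0,0.0],"angular":[0.09,-0.31,-1.21],"claw":1},{"offset":[-0.0,-0.0,0.0],"angular":[0.08,-0.31,-1.22],"claw":1},{"offset":[-0.0,-0.0,0.0],"angular":[0.18,-0.24,-1.22],"claw":1},{"offset":[-0.0,-0.0,0.0],"angular":[0.19,-0.24,-1.22],"claw":1}]
[{"offset":[0.0,-0.0,0.0],"angular":[0.18,-0.23,-1.23],"claw":1},{"offset":[0.0,-0.0,0.0],"angular":[0.25,-0.15,-1.23],"claw":1},{"offset":[0.0,-0.0,0.0],"angular":[0.24,-0.15,-1.24],"claw":1},{"offset":[0.0,-0.0,0.0],"angular":[0.25,-0.15,-1.23],"claw":1}]
28 end [0.4098 0.0999 0.22  ]
```

Emit:
{"name": "jog_arm", "arguments": {"motion": [{"offset": [-0.4, -0.06, -0.43], "angular": [0.0, 0.0, 0.0], "claw": 1}, {"offset": [-0.4, -0.05, -0.42], "angular": [0.0, 0.0, 0.0], "claw": 1}, {"offset": [-0.41, -0.06, -0.43], "angular": [0.0, 0.0, 0.0], "claw": 1}, {"offset": [-0.4, -0.06, -0.43], "angular": [0.0, 0.0, 0.0], "claw": 1}, {"offset": [0, 0, 0], "angular": [0, 0, 0], "claw": 1}]}}

```text
time: 4.62
position: [0.4503, -0.0498, 0.15]
ee_rot: [0.307, 0.664, 0.594, -0.335]
contact_force: [-0.6, 0.6, -2.7]
width: 0.719
finger_force: 65.7
```

```bash
python3 - <<'E'
from plan import *
st()
d=cam("side"); crop(d,200,130,150,130,4,"pics/s3.png")
w=[]; p0=cur()[0]
for i in range(1,9):
    t=i/8; w.append((p0+(np.array([.41,.10,.22])-p0)*min(1,2*t),mid(t),1,4))
plan(w)
E
```

```text
4.62 [ 0.4503 -0.0498  0.15  ] z [-0.079 -0.806 -0.587] y [ 0.994 -0.105  0.01 ] q [-1.01  1.02  0.84  2.01  0.21  0.77 -0.61] F [-0.6  0.6 -2.7] w 0.719 65.7
[{"offset":[0.03,-0.07,-0.2],"angular":[-0.27,-0.0,-0.86],"claw":1},{"offset":[0.05,-0.05,-0.2],"angular":[-0.27,-0.01,-0.87],"claw":1},{"offset":[0.04,-0.05,-0.2],"angular":[-0.26,-0.0,-0.86],"claw":1},{"offset":[0.06,-0.02,-0.21],"angular":[-0.27,-0.01,-0.87],"claw":1},{"offset":[0.05,-0.01,-0.21],"angular":[-0.26,-0.09,-0.86],"claw":1},{"offset":[0.06,0.0,-0.2],"angular":[-0.27,-0.08,-0.87],"claw":1},{"offset":[0.04,0.02,-0.21],"angular":[-0.26,-0.09,-0.86],"claw":1},{"offset":[0.04,0.03,-0.21],"angular":[-0.26,-0.09,-0.87],"claw":1}]
[{"offset":[0.04,0.05,-0.2],"angular":[-0.2,-0.17,-0.88],"claw":1},{"offset":[0.02,0.05,-0.21],"angular":[-0.21,-0.18,-0.87],"claw":1},{"offset":[0.01,0.06,-0.2],"angular":[-0.2,-0.17,-0.88],"claw":1},{"offset":[-0.0,0.07,-0.2],"angular":[-0.21,-0.17,-0.87],"claw":1},{"offset":[-0.02,0.08,-0.2],"angular":[-0.12,-0.23,-0.89],"claw":1},{"offset":[-0.04,0.07,-0.2],"angular":[-0.12,-0.23,-0.89],"cl
[... 521 characters left out ...]
-0.91],"claw":1},{"offset":[-0.0,0.0,-0.0],"angular":[0.06,-0.22,-0.91],"claw":1},{"offset":[-0.0,-0.0,-0.0],"angular":[0.07,-0.23,-0.9],"claw":1}]
[{"offset":[-0.0,-0.0,-0.0],"angular":[0.14,-0.18,-0.92],"claw":1},{"offset":[-0.0,-0.0,0.0],"angular":[0.13,-0.18,-0.92],"claw":1},{"offset":[-0.0,-0.0,0.0],"angular":[0.14,-0.18,-0.92],"claw":1},{"offset":[-0.0,-0.0,0.0],"angular":[0.14,-0.18,-0.91],"claw":1},{"offset":[-0.0,-0.0,0.0],"angular":[0.18,-0.11,-0.93],"claw":1},{"offset":[-0.0,-0.0,0.0],"angular":[0.19,-0.11,-0.93],"claw":1},{"offset":[-0.0,-0.0,0.0],"angular":[0.18,-0.12,-0.92],"claw":1},{"offset":[-0.0,-0.0,0.0],"angular":[0.19,-0.11,-0.93],"claw":1}]
32 end [0.41   0.0998 0.2201]
```

View pics/s3.png

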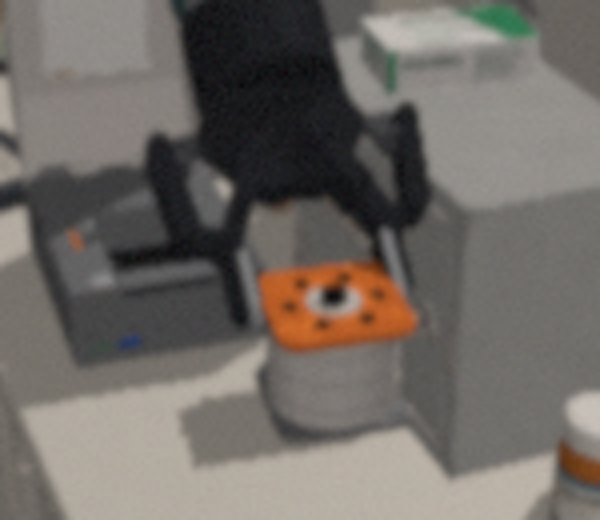

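Emit:
{"name": "jog_arm", "arguments": {"motion": [{"offset": [0.03, -0.07, -0.2], "angular": [-0.27, 0.0, -0.86], "claw": 1}, {"offset": [0.05, -0.05, -0.2], "angular": [-0.27, -0.01, -0.87], "claw": 1}, {"offset": [0.04, -0.05, -0.2], "angular": [-0.26, 0.0, -0.86], "claw": 1}, {"offset": [0.06, -0.02, -0.21], "angular": [-0.27, -0.01, -0.87], "claw": 1}, {"offset": [0.05, -0.01, -0.21], "angular": [-0.26, -0.09, -0.86], "claw": 1}, {"offset": [0.06, 0.0, -0.2], "angular": [-0.27, -0.08, -0.87], "claw": 1}, {"offset": [0.04, 0.02, -0.21], "angular": [-0.26, -0.09, -0.86], "claw": 1}, {"offset": [0.04, 0.03, -0.21], "angular": [-0.26, -0.09, -0.87], "claw": 1}]}}

```text
time: 5.68
position: [0.4293, 0.0246, 0.1837]
ee_rot: [0.217, 0.215, 0.88, -0.364]
contact_force: [0.1, 0.3, -2.6]
width: 0.716
finger_force: 65.5
```

```bash
python3 - <<'E'
from plan import *
st(); print(mid(.25).as_matrix()[:,1:].round(3).tolist())
E
```

```text
5.67 [0.4293 0.0246 0.1837] z [ 0.224 -0.734 -0.641] y [ 0.536  0.642 -0.548] q [-1.17  0.78  0.66  2.21  0.64  0.67 -0.09] F [ 0.1  0.3 -2.6] w 0.716 65.5
[[0.542, 0.226], [0.643, -0.732], [-0.542, -0.643]]
```

Emit:
{"name": "jog_arm", "arguments": {"motion": [{"offset": [0.04, 0.05, -0.2], "angular": [-0.2, -0.17, -0.88], "claw": 1}, {"offset": [0.02, 0.05, -0.21], "angular": [-0.21, -0.18, -0.87], "claw": 1}, {"offset": [0.01, 0.06, -0.2], "angular": [-0.2, -0.17, -0.88], "claw": 1}, {"offset": [0.0, 0.07, -0.2], "angular": [-0.21, -0.17, -0.87], "claw": 1}, {"offset": [-0.02, 0.08, -0.2], "angular": [-0.12, -0.23, -0.89], "claw": 1}, {"offset": [-0.04, 0.07, -0.2], "angular": [-0.12, -0.23, -0.89], "claw": 1}, {"offset": [-0.05, 0.07, -0.19], "angular": [-0.12, -0.23, -0.88], "claw": 1}, {"offset": [-0.07, 0.07, -0.19], "angular": [-0.12, -0.22, -0.89], "claw": 1}]}}

```text
time: 6.68
position: [0.4091, 0.0992, 0.219]
ee_rot: [0.129, -0.321, 0.866, -0.36]
contact_force: [-0.2, 0.4, -2.4]
width: 0.719
finger_force: 65.1
```

```bash
python3 - <<'E'
from plan import *
st(); print(mid(.5).as_matrix()[:,1:].round(3).tolist())
E
```

```text
6.67 [0.4091 0.0992 0.219 ] z [ 0.455 -0.541 -0.707] y [-0.464  0.534 -0.707] q [-1.24  0.53  0.45  2.35  0.98  0.69  0.56] F [-0.2  0.4 -2.4] w 0.719 65.1
[[-0.458, 0.458], [0.538, -0.538], [-0.707, -0.707]]
```

```bash
python3 - <<'E'
from plan import *
w=[]; p0=cur()[0]
for i in range(5,9):
    t=i/8; w.append((p0+(np.array([.455,.19,.24])-p0)*(i-4)/4,mid(t),1,4))
plan(w)
E
```

```text
[{"offset":[-0.12,0.02,-0.05],"angular":[-0.02,-0.25,-0.89],"claw":1},{"offset":[-0.12,-0.0,-0.05],"angular":[-0.02,-0.26,-0.88],"claw":1},{"offset":[-0.12,-0.02,-0.05],"angular":[-0.03,-0.25,-0.89],"claw":1},{"offset":[-0.12,-0.03,-0.04],"angular":[-0.02,-0.25,-0.88],"claw":1},{"offset":[-0.11,-0.05,-0.04],"angular":[0.06,-0.23,-0.91],"claw":1},{"offset":[-0.11,-0.06,-0.03],"angular":[0.07,-0.23,-0.91],"claw":1},{"offset":[-0.1,-0.08,-0.02],"angular":[0.06,-0.23,-0.91],"claw":1},{"offset":[-0.09,-0.09,-0.03],"angular":[0.07,-0.23,-0.91],"claw":1}]
[{"offset":[-0.08,-0.1,-0.02],"angular":[0.14,-0.18,-0.92],"claw":1},{"offset":[-0.06,-0.11,-0.01],"angular":[0.13,-0.18,-0.91],"claw":1},{"offset":[-0.05,-0.13,-0.01],"angular":[0.14,-0.18,-0.92],"claw":1},{"offset":[-0.03,-0.12,-0.01],"angular":[0.14,-0.18,-0.92],"claw":1},{"offset":[-0.01,-0.13,-0.0],"angular":[0.18,-0.11,-0.93],"claw":1},{"offset":[0.0,-0.13,-0.01],"angular":[0.19,-0.11,-0.92],"claw":1},{"offset":[0.03,-0.13,0.01],"angular":[0.18,-0.11,-0.93],"claw":1},{"offset":[0.04,-0.12,0.0],"angular":[0.18,-0.11,-0.92],"claw":1}]
16 end [0.4551 0.1899 0.2402]
```

Emit:
{"name": "jog_arm", "arguments": {"motion": [{"offset": [-0.12, 0.02, -0.05], "angular": [-0.02, -0.25, -0.89], "claw": 1}, {"offset": [-0.12, 0.0, -0.05], "angular": [-0.02, -0.26, -0.88], "claw": 1}, {"offset": [-0.12, -0.02, -0.05], "angular": [-0.03, -0.25, -0.89], "claw": 1}, {"offset": [-0.12, -0.03, -0.04], "angular": [-0.02, -0.25, -0.88], "claw": 1}, {"offset": [-0.11, -0.05, -0.04], "angular": [0.06, -0.23, -0.91], "claw": 1}, {"offset": [-0.11, -0.06, -0.03], "angular": [0.07, -0.23, -0.91], "claw": 1}, {"offset": [-0.1, -0.08, -0.02], "angular": [0.06, -0.23, -0.91], "claw": 1}, {"offset": [-0.09, -0.09, -0.03], "angular": [0.07, -0.23, -0.91], "claw": 1}]}}

```text
time: 7.68
position: [0.432, 0.1441, 0.2296]
ee_rot: [-0.055, 0.764, -0.547, 0.338]
contact_force: [0.9, -0.4, -2.3]
width: 0.718
finger_force: 65.1
```

```bash
python3 - <<'E'
from plan import *
st(); print(mid(.75).as_matrix()[:,1:].round(3).tolist())
E
```

```text
7.67 [0.432  0.1441 0.2296] z [ 0.576 -0.285 -0.766] y [-0.799 -0.395 -0.454] q [-1.14  0.39  0.33  2.43  1.35  0.56  1.36] F [ 0.9 -0.4 -2.3] w 0.718 65.1
[[-0.799, 0.576], [-0.394, -0.285], [-0.455, -0.766]]
```

```bash
python3 - <<'E'
from plan import *
w=[]; p0=cur()[0]
for i in range(7,9):
    t=i/8; w.append((p0+(np.array([.475,.225,.24])-p0)*(i-6)/2,mid(t),1,4))
plan(w)
E
```

```text
[{"offset":[-0.15,-0.18,-0.02],"angular":[0.14,-0.18,-0.92],"claw":1},{"offset":[-0.12,-0.19,-0.0],"angular":[0.13,-0.18,-0.91],"claw":1},{"offset":[-0.09,-0.21,-0.01],"angular":[0.14,-0.18,-0.92],"claw":1},{"offset":[-0.06,-0.23,0.01],"angular":[0.14,-0.18,-0.91],"claw":1},{"offset":[-0.03,-0.23,0.01],"angular":[0.18,-0.11,-0.93],"claw":1},{"offset":[-0.0,-0.23,0.02],"angular":[0.19,-0.11,-0.92],"claw":1},{"offset":[0.03,-0.22,0.02],"angular":[0.18,-0.11,-0.93],"claw":1},{"offset":[0.06,-0.22,0.03],"angular":[0.19,-0.12,-0.93],"claw":1}]
8 end [0.4749 0.2249 0.2401]
```

Emit:
{"name": "jog_arm", "arguments": {"motion": [{"offset": [-0.15, -0.18, -0.02], "angular": [0.14, -0.18, -0.92], "claw": 1}, {"offset": [-0.12, -0.19, 0.0], "angular": [0.13, -0.18, -0.91], "claw": 1}, {"offset": [-0.09, -0.21, -0.01], "angular": [0.14, -0.18, -0.92], "claw": 1}, {"offset": [-0.06, -0.23, 0.01], "angular": [0.14, -0.18, -0.91], "claw": 1}, {"offset": [-0.03, -0.23, 0.01], "angular": [0.18, -0.11, -0.93], "claw": 1}, {"offset": [0.0, -0.23, 0.02], "angular": [0.19, -0.11, -0.92], "claw": 1}, {"offset": [0.03, -0.22, 0.02], "angular": [0.18, -0.11, -0.93], "claw": 1}, {"offset": [0.06, -0.22, 0.03], "angular": [0.19, -0.12, -0.93], "claw": 1}]}}

```text
time: 8.68
position: [0.475, 0.2244, 0.2401]
ee_rot: [0.008, 0.953, -0.025, 0.301]
contact_force: [0.3, -0.1, -2.5]
width: 0.715
finger_force: 65.2
```

```bash
python3 - <<'E'
from plan import *
st(); print(mid(1).as_matrix()[:,1:].round(3).tolist())
d=cam("side"); crop(d,150,60,190,160,4,"pics/s4.png"); cv2.imwrite("/tmp/t4.png",cam("top")['img'])
E
```

```text
8.68 [0.475  0.2244 0.2401] z [ 0.573 -0.031 -0.819] y [-0.053 -0.999  0.001] q [-1.    0.34  0.28  2.33  1.46  0.34  2.52] F [ 0.3 -0.1 -2.5] w 0.715 65.2
[[-0.053, 0.573], [-0.999, -0.03], [-0.0, -0.819]]
```

View pics/s4.png

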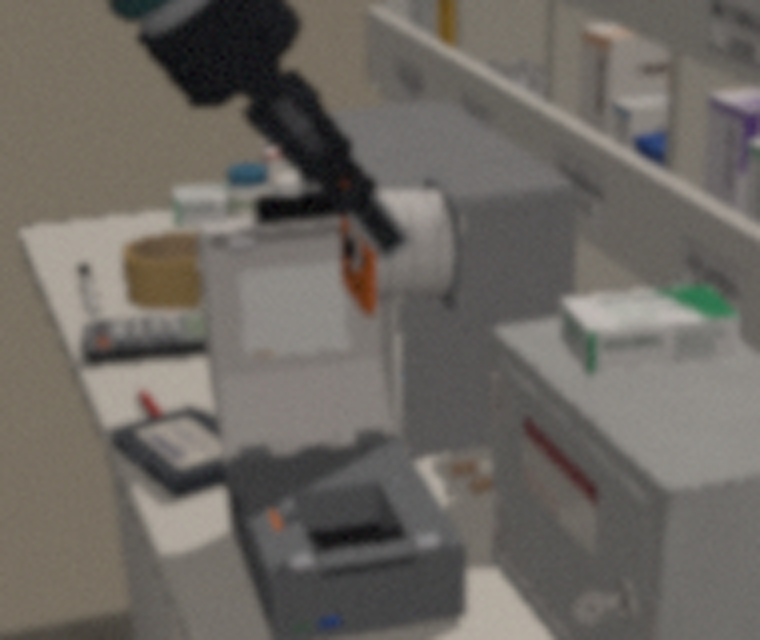

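```bash
cat >> plan.py <<'E'
def outline(c,ctr,zoff,psi=psi_f):
    h=np.array([math.cos(psi),math.sin(psi),0]);l=np.array([-h[1],h[0],0]);a=np.linspace(0,2*np.pi,120)
    X=np.sign(np.cos(a))*.022+.01*np.cos(a);Y=np.sign(np.sin(a))*.022+.01*np.sin(a)
    return w2px(c,ctr-h*zoff+np.outer(X,l)+np.outer(Y,[0,0,1]))
E
python3 - <<'E'
from plan import *
from scipy.optimize import least_squares
p,R,s=cur(); d=cam("side"); g=lambda x,y:(150+(x+.5)/4-.5,60+(y+.5)/4-.5)
def res(x):
    a=np.r_[outline(d,x,-.027),outline(d,x,-.023)];b=np.r_[outline(d,x,.027),outline(d,x,.023)]
    return np.array([a[:,0].max()-g(459,0)[0],a[:,1].min()-g(0,178)[1],a[:,1].max()-g(0,308)[1],b[:,1].max()-g(0,315)[1],b[:,0].min()-g(340,0)[0]])
r=least_squares(res,p,diff_step=1e-4); print(r.x.round(4),r.fun.round(2),"c-tcp",(r.x-p).round(4))
# top image orange mask of boss plate top edge
t=cv2.imread("/tmp/t4.png"); h=cv2.cvtColor(t,cv2.COLOR_BGR2HSV); m=cv2.inRange(h,(3,130,80),(24,255,255)); ys,xs=np.nonzero(m[205:270,190:270]); 
print([(x+190,y+205) for x,y in zip(xs,ys)][:60])
E
python3 - <<'E'
import cv2
t=cv2.imread("/tmp/t4.png")[190:270,160:270]; cv2.imwrite("pics/t4.png",cv2.resize(t,None,fx=6,fy=6,interpolation=2))
E
```

```text
[0.4881 0.2434 0.2284] [ 0.04  0.07 -0.42  0.35 -0.04] c-tcp [ 0.012   0.0189 -0.0125]
[(np.int64(199), np.int64(230)), (np.int64(200), np.int64(230)), (np.int64(201), np.int64(230)), (np.int64(202), np.int64(230)), (np.int64(199), np.int64(231)), (np.int64(200), np.int64(231)), (np.int64(201), np.int64(231)), (np.int64(202), np.int64(231)), (np.int64(203), np.int64(231)), (np.int64(204), np.int64(231)), (np.int64(205), np.int64(231)), (np.int64(206), np.int64(231)), (np.int64(207), np.int64(231)), (np.int64(208), np.int64(231)), (np.int64(209), np.int64(231)), (np.int64(210), np.int64(231)), (np.int64(211), np.int64(231)), (np.int64(212), np.int64(231)), (np.int64(213), np.int64(231)), (np.int64(214), np.int64(231)), (np.int64(215), np.int64(231)), (np.int64(216), np.int64(231)), (np.int64(217), np.int64(231)), (np.int64(218), np.int64(231)), (np.int64(219), np.int64(231)), (np.int64(220), np.int64(231)), (np.int64(221), np.int64(231)), (np.int64(222), np.int64(231)), (np.int64(223), np.int64(231)), (np.int64(224), np.int64(231)), (np.int64(199), np.int64(232)), (np.int64(200), np.i
[... 207 characters left out ...]
.int64(207), np.int64(232)), (np.int64(208), np.int64(232)), (np.int64(209), np.int64(232)), (np.int64(210), np.int64(232)), (np.int64(211), np.int64(232)), (np.int64(212), np.int64(232)), (np.int64(213), np.int64(232)), (np.int64(214), np.int64(232)), (np.int64(215), np.int64(232)), (np.int64(216), np.int64(232)), (np.int64(217), np.int64(232)), (np.int64(218), np.int64(232)), (np.int64(219), np.int64(232)), (np.int64(220), np.int64(232)), (np.int64(221), np.int64(232)), (np.int64(222), np.int64(232)), (np.int64(223), np.int64(232)), (np.int64(224), np.int64(232)), (np.int64(207), np.int64(233)), (np.int64(208), np.int64(233)), (np.int64(220), np.int64(233)), (np.int64(221), np.int64(233))]
```

View pics/t4.png

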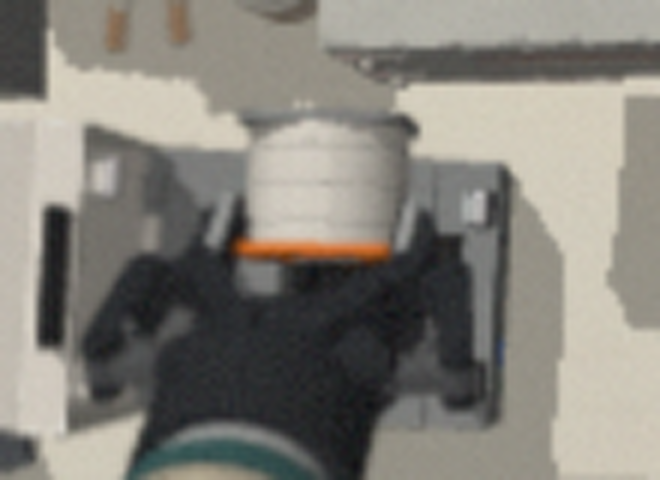

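```bash
python3 - <<'E'
from plan import *
from scipy.optimize import least_squares
p,R,s=cur(); d=cam("side"); c=cam("top"); g=lambda x,y:(150+(x+.5)/4-.5,60+(y+.5)/4-.5)
k=lambda x,y:(160+(x+.5)/6-.5,190+(y+.5)/6-.5)
def res(x,full=True):
    f=lambda cm:(np.r_[outline(cm,x[:3],-.027,x[3]),outline(cm,x[:3],-.023,x[3])],np.r_[outline(cm,x[:3],.027,x[3]),outline(cm,x[:3],.023,x[3])])
    a,b=f(d)
    r=[a[:,0].max()-g(459,0)[0],a[:,1].min()-g(0,178)[1],a[:,1].max()-g(0,308)[1],b[:,1].max()-g(0,315)[1],b[:,0].min()-g(340,0)[0]]
    a,b=f(c)
    r+=[b[:,0].min()-k(233,0)[0],b[:,0].max()-k(392,0)[0],a[:,0].min()-k(239,0)[0],a[:,0].max()-k(419,0)[0],b[:,1].max()-k(0,259)[1],a[:,1].min()-k(0,112)[1]]
    return np.array(r)
r=least_squares(res,[*p,-.05],diff_step=1e-4); print(r.x.round(4),r.fun.round(2))
x=r.x; h=np.array([math.cos(x[3]),math.sin(x[3]),0]); q=x[:3]-p
print("c-tcp along h,left,up",q@h, q@[-h[1],h[0],0],q[2])
print("c in tool",R.inv().apply(q))
E
```

```text
[ 0.4826  0.2273  0.2342 -0.096 ] [-0.14 -0.21  0.01  0.51  0.08 -1.78  2.75 -0.9  -0.06  0.82 -0.89]
c-tcp along h,left,up 0.006637389514905458 0.003976550407580322 -0.0064650267502293635
c in tool [ 0.00181823 -0.00371792  0.00919432]
```

```bash
python3 - <<'E'
from plan import *
from scipy.optimize import least_squares
p,R,s=cur(); d=cam("side"); c=cam("top"); g=lambda x,y:(150+(x+.5)/4-.5,60+(y+.5)/4-.5)
k=lambda x,y:(160+(x+.5)/6-.5,190+(y+.5)/6-.5)
def res(x,yaw):
    f=lambda cm:(np.r_[outline(cm,x[:3],-.027,yaw),outline(cm,x[:3],-.023,yaw)],np.r_[outline(cm,x[:3],.027,yaw),outline(cm,x[:3],.023,yaw)])
    a,b=f(d)
    r=[a[:,0].max()-g(459,0)[0],a[:,1].min()-g(0,178)[1],a[:,1].max()-g(0,308)[1],b[:,1].max()-g(0,315)[1],b[:,0].min()-g(340,0)[0]]
    a,b=f(c)
    r+=[(b[:,0].min()+b[:,0].max())/2-k(312.5,0)[0],a[:,0].min()-k(239,0)[0],a[:,0].max()-k(419,0)[0],b[:,1].max()-k(0,259)[1],a[:,1].min()-k(0,112)[1]]
    return np.array(r)
for yaw in(-.12,-.08,-.053,-.02):
    r=least_squares(res,p,args=(yaw,),diff_step=1e-4); q=r.x-p
    print(yaw,r.x.round(4),r.cost.round(2),r.fun.round(2),"tool",R.inv().apply(q).round(4))
print("TCP px",w2px(c,[p]),w2px(d,[p]))
E
```

```text
-0.12 [0.4825 0.2271 0.2346] 1.78 [-0.39 -0.26  0.03  0.35  0.34  0.3  -0.56  0.25  1.14 -1.16] tool [ 0.0024 -0.0037  0.0091]
-0.08 [0.4825 0.2268 0.2346] 1.38 [ 0.06 -0.31 -0.1   0.52 -0.08  0.86 -0.88 -0.02  0.66 -0.67] tool [ 0.0023 -0.0034  0.0091]
-0.053 [0.4825 0.2266 0.2345] 1.87 [ 0.34 -0.34 -0.19  0.63 -0.35  1.23 -1.08 -0.22  0.33 -0.35] tool [ 0.0023 -0.0032  0.0091]
-0.02 [0.4824 0.2263 0.2345] 3.27 [ 0.66 -0.37 -0.3   0.76 -0.68  1.7  -1.31 -0.48  0.01 -0.07] tool [ 0.0023 -0.0029  0.0091]
TCP px [[214.46964523 223.88428746]] [[246.69101882 119.3510814 ]]
```

```bash
python3 - <<'E'
from plan import *
Q=mid(1); T=np.array([.4369,.2416,0])
plan([(T+[0,0,.12],Q,1,6),(T+[0,0,.085],Q,1,3),(T+[0,0,.069],Q,1,4)])
E
```

```text
[{"offset":[-0.34,-0.05,0.25],"angular":[0.0,-0.0,-0.01],"claw":1},{"offset":[-0.34,-0.05,0.26],"angular":[0.0,-0.0,-0.0],"claw":1},{"offset":[-0.34,-0.05,0.25],"angular":[0.0,-0.01,-0.01],"claw":1},{"offset":[-0.34,-0.05,0.26],"angular":[0.01,0.0,-0.01],"claw":1},{"offset":[-0.33,-0.05,0.25],"angular":[-0.0,-0.0,-0.0],"claw":1},{"offset":[-0.34,-0.05,0.26],"angular":[-0.0,-0.0,-0.01],"claw":1},{"offset":[-0.13,-0.0,0.19],"angular":[-0.0,-0.0,0.0],"claw":1},{"offset":[-0.14,-0.0,0.19],"angular":[-0.0,-0.0,0.0],"claw":1}]
[{"offset":[-0.13,-0.0,0.19],"angular":[-0.0,-0.0,0.0],"claw":1},{"offset":[-0.05,-0.0,0.07],"angular":[-0.0,-0.0,0.0],"claw":1},{"offset":[-0.04,-0.0,0.06],"angular":[-0.0,-0.0,0.0],"claw":1},{"offset":[-0.05,-0.0,0.07],"angular":[-0.0,-0.0,0.0],"claw":1},{"offset":[-0.05,-0.0,0.06],"angular":[-0.0,-0.0,0.0],"claw":1}]
13 end [0.4367 0.2414 0.069 ]
```

Emit:
{"name": "jog_arm", "arguments": {"motion": [{"offset": [-0.34, -0.05, 0.25], "angular": [0, 0, -0.01], "claw": 1}, {"offset": [-0.34, -0.05, 0.26], "angular": [0, 0, 0], "claw": 1}, {"offset": [-0.34, -0.05, 0.25], "angular": [0, -0.01, -0.01], "claw": 1}, {"offset": [-0.34, -0.05, 0.26], "angular": [0.01, 0, -0.01], "claw": 1}, {"offset": [-0.33, -0.05, 0.25], "angular": [0, 0, 0], "claw": 1}, {"offset": [-0.34, -0.05, 0.26], "angular": [0, 0, -0.01], "claw": 1}, {"offset": [0, 0, 0], "angular": [0, 0, 0], "claw": 1}]}}

```text
time: 9.9
position: [0.4374, 0.2426, 0.1191]
ee_rot: [0.008, 0.954, -0.024, 0.299]
contact_force: [0.3, -0.7, -2.2]
width: 0.712
finger_force: 65.5
```

```bash
python3 - <<'E'
from plan import *
st()
Q=mid(1); T=np.array([.4369,.2416,0])
plan([(T+[0,0,.069],Q,1,8)])
c=cam("top");k=c['img'][190:270,160:270];d=cam('side')['img'][90:190,180:290]
o=np.hstack([cv2.resize(k,(400,400*80//110)),cv2.resize(d,(400,400*80//110))]);cv2.imwrite("pics/m5.png",o)
E
```

```text
9.9 [0.4374 0.2426 0.1191] z [ 0.571 -0.03  -0.821] y [-0.051 -0.999  0.001] q [-0.83  0.63 -0.09  2.47  2.09  0.63  1.69] F [ 0.3 -0.7 -2.2] w 0.712 65.5
[{"offset":[-0.07,0.0,0.1],"angular":[-0.0,0.0,0.0],"claw":1},{"offset":[-0.07,0.0,0.1],"angular":[-0.0,0.0,0.0],"claw":1},{"offset":[-0.08,0.01,0.11],"angular":[-0.0,0.01,0.0],"claw":1},{"offset":[-0.07,-0.0,0.1],"angular":[-0.0,-0.0,0.01],"claw":1},{"offset":[-0.07,0.0,0.1],"angular":[-0.0,0.0,-0.0],"claw":1},{"offset":[-0.07,0.0,0.1],"angular":[-0.0,0.0,-0.0],"claw":1},{"offset":[-0.08,0.01,0.1],"angular":[-0.0,0.01,0.0],"claw":1},{"offset":[-0.07,-0.0,0.11],"angular":[-0.0,-0.0,0.0],"claw":1}]
8 end [0.437  0.2416 0.0689]
```

View pics/m5.png

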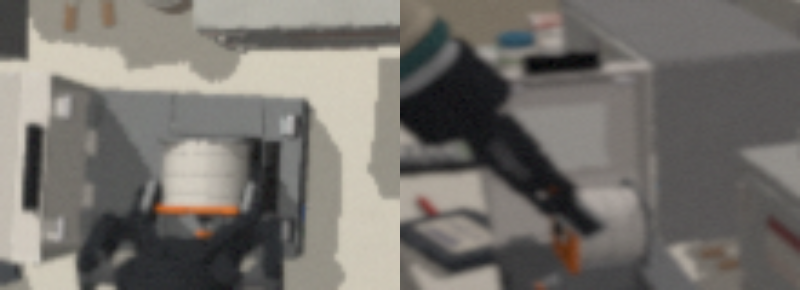

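Emit:
{"name": "jog_arm", "arguments": {"motion": [{"offset": [-0.07, 0, 0.1], "angular": [0, 0, 0], "claw": 1}, {"offset": [-0.07, 0, 0.1], "angular": [0, 0, 0], "claw": 1}, {"offset": [-0.08, 0.01, 0.11], "angular": [0, 0.01, 0], "claw": 1}, {"offset": [-0.07, 0, 0.1], "angular": [0, 0, 0.01], "claw": 1}, {"offset": [-0.07, 0, 0.1], "angular": [0, 0, 0], "claw": 1}]}}

```text
time: 10.62
position: [0.4394, 0.2412, 0.0903]
ee_rot: [0.008, 0.953, -0.026, 0.303]
contact_force: [-0.1, -0.0, -2.6]
width: 0.718
finger_force: 65.7
```

```bash
python3 - <<'E'
from plan import *
st()
Q=mid(1); T=np.array([.4369,.2416,0])
plan([(T+[0,0,.068],Q,1,4)])
E
```

```text
10.62 [0.4394 0.2412 0.0903] z [ 0.577 -0.032 -0.816] y [-0.055 -0.998  0.   ] q [-0.34  0.87 -0.86  2.47  1.89  1.18  1.91] F [-0.1 -0.  -2.6] w 0.718 65.7
[{"offset":[-0.07,-0.0,0.08],"angular":[0.0,-0.01,-0.0],"claw":1},{"offset":[-0.08,-0.0,0.09],"angular":[0.0,-0.01,-0.01],"claw":1},{"offset":[-0.07,-0.0,0.08],"angular":[0.01,-0.01,0.0],"claw":1},{"offset":[-0.08,-0.0,0.09],"angular":[-0.0,-0.0,-0.0],"claw":1}]
4 end [0.4369 0.2414 0.0678]
```

Emit:
{"name": "jog_arm", "arguments": {"motion": [{"offset": [-0.07, 0, 0.08], "angular": [0, -0.01, 0], "claw": 1}, {"offset": [-0.08, 0, 0.09], "angular": [0, -0.01, -0.01], "claw": 1}]}}

```text
time: 10.88
position: [0.4385, 0.2419, 0.0795]
ee_rot: [0.009, 0.953, -0.025, 0.302]
contact_force: [0.2, 3.0, -2.2]
width: 0.721
finger_force: 66.0
```

```bash
python3 - <<'E'
from plan import *
st()
Q=mid(1); T=np.array([.4369,.2416,0])
plan([(T+[0,0,.067],Q,1,4)])
E
```

```text
10.88 [0.4385 0.2419 0.0795] z [ 0.576 -0.031 -0.817] y [-0.052 -0.999  0.001] q [-0.21  1.05 -1.13  2.47  1.85  1.45  1.99] F [ 0.2  3.  -2.2] w 0.721 66.0
[{"offset":[-0.04,0.0,0.05],"angular":[0.0,-0.01,0.0],"claw":1},{"offset":[-0.04,0.0,0.04],"angular":[0.0,-0.0,0.0],"claw":1},{"offset":[-0.05,0.01,0.05],"angular":[0.0,-0.01,0.01],"claw":1},{"offset":[-0.04,-0.0,0.04],"angular":[0.0,-0.01,-0.0],"claw":1}]
4 end [0.4367 0.2415 0.0672]
```

Emit:
{"name": "jog_arm", "arguments": {"motion": [{"offset": [-0.03, -0.02, 0.05], "angular": [0, 0, 0], "claw": 1}, {"offset": [-0.03, 0, 0.05], "angular": [0, 0, 0], "claw": 1}, {"offset": [0, 0, 0], "angular": [0, 0, 0], "claw": 1}]}}

```text
time: 11.25
position: [0.4379, 0.2426, 0.0729]
ee_rot: [0.009, 0.953, -0.024, 0.301]
contact_force: [0.3, -0.4, -3.1]
width: 0.715
finger_force: 65.9
```

```bash
python3 - <<'E'
from plan import *
st()
E
```

```text
11.25 [0.4379 0.2426 0.0729] z [ 0.574 -0.031 -0.818] y [-0.052 -0.999  0.002] q [-0.22  1.06 -1.12  2.47  1.86  1.45  1.98] F [ 0.3 -0.4 -3.1] w 0.715 65.9
```

Emit:
{"name": "jog_arm", "arguments": {"motion": [{"offset": [-0.03, 0, 0.05], "angular": [0, 0, 0], "claw": 1}, {"offset": [-0.02, 0, 0.04], "angular": [0, 0, 0], "claw": 1}, {"offset": [0, 0, 0], "angular": [0, 0, 0], "claw": 1}]}}

```text
time: 11.62
position: [0.4381, 0.2429, 0.0673]
ee_rot: [0.008, 0.953, -0.025, 0.3]
contact_force: [0.3, 0.2, -3.1]
width: 0.716
finger_force: 65.9
```

```bash
python3 - <<'E'
from plan import *
st()
E
```

```text
11.62 [0.4381 0.2429 0.0673] z [ 0.572 -0.03  -0.819] y [-0.052 -0.999  0.001] q [-0.22  1.08 -1.12  2.47  1.87  1.47  1.98] F [ 0.3  0.2 -3.1] w 0.716 65.9
```

Emit:
{"name": "jog_arm", "arguments": {"motion": [{"offset": [-0.01, 0, 0.02], "angular": [0, 0, 0], "claw": 1}, {"offset": [0, 0, 0], "angular": [0, 0, 0], "claw": 0}, {"offset": [0, 0, 0], "angular": [0, 0, 0], "claw": 0}, {"offset": [0, 0, 0], "angular": [0, 0, 0], "claw": 0}, {"offset": [0, 0, -0.4], "angular": [0, 0, 0], "claw": 0}, {"offset": [0, 0, -0.8], "angular": [0, 0, 0], "claw": 0}, {"offset": [0, 0, -0.8], "angular": [0, 0, 0], "claw": 0}, {"offset": [0, 0, 0], "angular": [0, 0, 0], "claw": 0}]}}

```text
time: 12.62
position: [0.3903, 0.2578, 0.1535]
ee_rot: [0.011, 0.954, -0.026, 0.299]
contact_force: [0.2, 0.7, -0.9]
width: 1.0
finger_force: 0.0
```

```bash
python3 - <<'E'
from plan import *
st()
d=cam("side"); crop(d,190,130,100,100,4,"/tmp/a.png"); c=cam("top"); crop(c,160,200,100,70,4,"/tmp/b.png")
a=cv2.imread("/tmp/a.png");b=cv2.imread("/tmp/b.png"); b=cv2.copyMakeBorder(b,0,120,0,0,0); cv2.imwrite("pics/m6.png",np.hstack([a,b]))
E
```

```text
12.62 [0.3903 0.2578 0.1535] z [ 0.57  -0.037 -0.821] y [-0.056 -0.998  0.006] q [-0.27  0.85 -1.25  2.47  1.59  1.38  2.01] F [ 0.2  0.7 -0.9] w 1.0 0.0
```

View pics/m6.png

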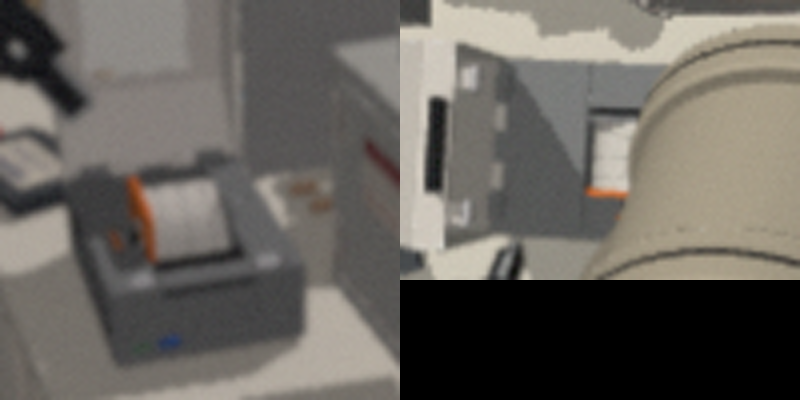

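```bash
cat >> plan.py <<'E'
def back(t,pitch): return Rt(pitch,psi_f+(-math.pi/2+psi_f-psi_f)*t,1)*Ro.from_rotvec([0,0,-math.pi+t*math.pi/2])
QV=back(1,0)
E
python3 - <<'E'
from plan import *
c=cam("top");d=cam("side"); g=lambda x,y:[155+(x+.5)/4-.5,200+(y+.5)/4-.5]
print("tab at z=.23:",px2w(c,[g(57,98),g(52,190)],.23))
h=cv2.cvtColor(d['img'],cv2.COLOR_BGR2HSV); m=cv2.inRange(h,(3,120,90),(24,255,255)); ys,xs=np.nonzero(m[160:200,210:240]);print("orange rows/cols",ys.min()+160,ys.max()+160,xs.min()+210,xs.max()+210)
for z in(.058,.068,.078):
    o=np.r_[outline(d,np.array([.4454,.244,z]),.027),outline(d,np.array([.4454,.244,z]),.023)];print(z,o.min(0),o.max(0), "boss",w2px(d,[np.array([.4454,.244,z])-hf*.033]))
p=cur()[0]; w=[([.43,.23,.27],mid(1),0.5,4)]
for i in range(1,5): w.append((np.array([.43,.23,.27])+np.array([0.,-.05,.03])*i/4,back(i/4,PF+.1*i/4),1,4))
plan(w)
E
```

```text
tab at z=.23: [[0.47747472 0.33331568 0.23      ]
 [0.42377332 0.33667568 0.23      ]]
orange rows/cols 174 194 222 228
0.058 [222.15757269 173.53388457] [230.55868349 204.45481968] boss [[223.22972574 189.39118923]]
0.068 [221.88604409 170.0103295 ] [230.32160114 201.05098672] boss [[222.95810033 185.92202832]]
0.078 [221.61215681 166.45048248] [230.08234026 197.61094137] boss [[222.68404057 182.41646949]]
[{"offset":[0.51,0.12,-0.38],"angular":[0.02,0.02,0.0],"claw":0.5},{"offset":[0.51,0.13,-0.37],"angular":[0.02,0.01,0.0],"claw":0.5},{"offset":[0.52,0.12,-0.37],"angular":[0.01,0.02,0.01],"claw":0.5},{"offset":[0.51,0.12,-0.38],"angular":[0.02,0.01,-0.0],"claw":0.5},{"offset":[0.02,0.06,-0.03],"angular":[-0.37,0.12,1.18],"claw":1},{"offset":[0.04,0.06,-0.02],"angular":[-0.38,0.11,1.18],"claw":1},{"offset":[0.05,0.05,-0.02],"angular":[-0.37,0.12,1.19],"claw":1},{"offset":[0.05,0.05,-0.02],"angular":[-0.37,0.12,1.18],"claw":1}]
[{"offset":[0.06,0.04,-0.01],"angular":[-0.31,0.26,1.17],"claw":1},{"offset":[0.07,0.02,-0.01],"angular":[-0.31,0.26,1.18],"claw":1},{"offset":[0.07,0.01,-0.01],"angular":[-0.32,0.25,1.17],"claw":1},{"offset":[0.08,0.0,-0.0],"angular":[-0.31,0.26,1.17],"claw":1},{"offset":[0.07,-0.01,-0.0],"angular":[-0.2,0.37,1.16],"claw":1},{"offset":[0.07,-0.03,-0.0],"angular":[-0.19,0.36,1.17],"claw":1},{"offset":[0.06,-0.03,0.0],"angular":[-0.19,0.37,1.16],"claw":1},{"offset":[0.06,-0.05,0.01],"angular":[-0.2,0.37,1.16],"claw":1}]
[{"offset":[0.04,-0.06,0.01],"angular":[-0.04,0.43,1.15],"claw":1},{"offset":[0.04,-0.06,0.01],"angular":[-0.04,0.43,1.16],"claw":1},{"offset":[0.02,-0.07,0.01],"angular":[-0.05,0.43,1.15],"claw":1},{"offset":[0.01,-0.07,0.01],"angular":[-0.04,0.42,1.15],"claw":1}]
20 end [0.4301 0.18   0.3003]
```

Emit:
{"name": "jog_arm", "arguments": {"motion": [{"offset": [0.51, 0.12, -0.38], "angular": [0.02, 0.02, 0], "claw": 0.5}, {"offset": [0.51, 0.13, -0.37], "angular": [0.02, 0.01, 0], "claw": 0.5}, {"offset": [0.52, 0.12, -0.37], "angular": [0.01, 0.02, 0.01], "claw": 0.5}, {"offset": [0.51, 0.12, -0.38], "angular": [0.02, 0.01, 0], "claw": 1}, {"offset": [0, 0, 0], "angular": [0, 0, 0], "claw": 1}]}}

```text
time: 13.45
position: [0.4312, 0.2295, 0.2722]
ee_rot: [0.008, 0.953, -0.027, 0.302]
contact_force: [-0.3, 0.1, -0.6]
width: 0.077
finger_force: 0.0
```

```bash
python3 - <<'E'
from plan import *
st()
p=cur()[0]; w=[]
for i in range(1,5): w.append((p+(np.array([.43,.16,.31])-p)*i/4,back(i/4,PF+.1*i/4),1,5))
plan(w)
E
```

```text
13.45 [0.4312 0.2295 0.2722] z [ 0.576 -0.031 -0.817] y [-0.057 -0.998 -0.002] q [ 0.03  0.45 -1.24  2.33  1.37  1.01  2.51] F [-0.3  0.1 -0.6] w 0.077 0.0
[{"offset":[0.02,0.07,-0.03],"angular":[-0.3,0.09,0.94],"claw":1},{"offset":[0.04,0.07,-0.03],"angular":[-0.3,0.09,0.94],"claw":1},{"offset":[0.04,0.06,-0.02],"angular":[-0.3,0.09,0.94],"claw":1},{"offset":[0.05,0.05,-0.02],"angular":[-0.3,0.09,0.94],"claw":1},{"offset":[0.06,0.05,-0.01],"angular":[-0.3,0.09,0.94],"claw":1},{"offset":[0.07,0.04,-0.01],"angular":[-0.25,0.21,0.94],"claw":1},{"offset":[0.07,0.03,-0.01],"angular":[-0.25,0.2,0.94],"claw":1},{"offset":[0.08,0.03,-0.01],"angular":[-0.25,0.21,0.93],"claw":1}]
[{"offset":[0.08,0.01,-0.01],"angular":[-0.24,0.2,0.94],"claw":1},{"offset":[0.08,-0.0,0.0],"angular":[-0.25,0.21,0.94],"claw":1},{"offset":[0.08,-0.01,0.0],"angular":[-0.16,0.29,0.93],"claw":1},{"offset":[0.07,-0.02,0.01],"angular":[-0.15,0.3,0.93],"claw":1},{"offset":[0.07,-0.04,0.0],"angular":[-0.16,0.29,0.93],"claw":1},{"offset":[0.07,-0.04,0.01],"angular":[-0.16,0.3,0.93],"claw":1},{"offset":[0.06,-0.05,0.02],"angular":[-0.16,0.29,0.93],"claw":1},{"offset":[0.05,-0.06,0.01],"angular":[-0.03,0.34,0.92],"claw":1}]
[{"offset":[0.04,-0.07,0.01],"angular":[-0.04,0.34,0.92],"claw":1},{"offset":[0.03,-0.07,0.02],"angular":[-0.03,0.35,0.93],"claw":1},{"offset":[0.02,-0.07,0.01],"angular":[-0.03,0.34,0.92],"claw":1},{"offset":[0.01,-0.08,0.02],"angular":[-0.04,0.34,0.92],"claw":1}]
20 end [0.43   0.1599 0.3101]
```

Emit:
{"name": "jog_arm", "arguments": {"motion": [{"offset": [0.02, 0.07, -0.03], "angular": [-0.3, 0.09, 0.94], "claw": 1}, {"offset": [0.04, 0.07, -0.03], "angular": [-0.3, 0.09, 0.94], "claw": 1}, {"offset": [0.04, 0.06, -0.02], "angular": [-0.3, 0.09, 0.94], "claw": 1}, {"offset": [0.05, 0.05, -0.02], "angular": [-0.3, 0.09, 0.94], "claw": 1}, {"offset": [0.06, 0.05, -0.01], "angular": [-0.3, 0.09, 0.94], "claw": 1}, {"offset": [0.07, 0.04, -0.01], "angular": [-0.25, 0.21, 0.94], "claw": 1}, {"offset": [0.07, 0.03, -0.01], "angular": [-0.25, 0.2, 0.94], "claw": 1}, {"offset": [0.08, 0.03, -0.01], "angular": [-0.25, 0.21, 0.93], "claw": 1}]}}

```text
time: 14.45
position: [0.4287, 0.2021, 0.2838]
ee_rot: [0.012, 0.751, -0.575, 0.324]
contact_force: [0.2, -0.3, -0.2]
width: 0.002
finger_force: 0.0
```

```bash
python3 - <<'E'
from plan import *
st()
E
```

```text
14.45 [0.4287 0.2021 0.2838] z [ 0.473 -0.39  -0.79 ] y [-0.871 -0.339 -0.355] q [-0.28  0.5  -0.99  2.11  1.07  1.34  1.55] F [ 0.2 -0.3 -0.2] w 0.002 0.0
```

Tracking fine; continue.

Emit:
{"name": "jog_arm", "arguments": {"motion": [{"offset": [0.08, 0.01, -0.01], "angular": [-0.24, 0.2, 0.94], "claw": 1}, {"offset": [0.08, 0, 0], "angular": [-0.25, 0.21, 0.94], "claw": 1}, {"offset": [0.08, -0.01, 0], "angular": [-0.16, 0.29, 0.93], "claw": 1}, {"offset": [0.07, -0.02, 0.01], "angular": [-0.15, 0.3, 0.93], "claw": 1}, {"offset": [0.07, -0.04, 0], "angular": [-0.16, 0.29, 0.93], "claw": 1}, {"offset": [0.07, -0.04, 0.01], "angular": [-0.16, 0.3, 0.93], "claw": 1}, {"offset": [0.06, -0.05, 0.02], "angular": [-0.16, 0.29, 0.93], "claw": 1}, {"offset": [0.05, -0.06, 0.01], "angular": [-0.03, 0.34, 0.92], "claw": 1}]}}

```text
time: 15.45
position: [0.4285, 0.1739, 0.2993]
ee_rot: [-0.012, -0.268, 0.9, -0.344]
contact_force: [-0.2, -0.2, 0.6]
width: -0.002
finger_force: 0.0
```

```bash
python3 - <<'E'
from plan import *
st()
H=np.array([.4485,.3376,.06])
plan([([.43,.20,.33],QV,1,None),([.445,.33,.36],QV,1,None),([.453,.44,.34],QV,1,None)])
E
```

```text
15.45 [0.4285 0.1739 0.2993] z [ 0.163 -0.625 -0.763] y [-0.49   0.62  -0.613] q [-0.4   0.57 -0.7   1.83  0.78  1.55  0.72] F [-0.2 -0.2  0.6] w -0.002 0.0
[{"offset":[-0.02,-0.01,-0.11],"angular":[-0.68,-0.0,0.58],"claw":1},{"offset":[-0.02,0.0,-0.12],"angular":[-0.68,-0.01,0.57],"claw":1},{"offset":[-0.02,0.02,-0.11],"angular":[-0.68,-0.0,0.58],"claw":1},{"offset":[-0.02,0.03,-0.11],"angular":[-0.68,-0.01,0.57],"claw":1},{"offset":[-0.02,0.04,-0.1],"angular":[-0.68,-0.0,0.58],"claw":1},{"offset":[-0.01,0.06,-0.1],"angular":[-0.68,-0.01,0.58],"claw":1},{"offset":[-0.0,0.06,-0.1],"angular":[-0.68,-0.0,0.57],"claw":1},{"offset":[-0.06,0.87,-0.2],"angular":[-0.0,-0.0,0.0],"claw":1}]
[{"offset":[-0.05,0.87,-0.2],"angular":[-0.0,-0.0,0.0],"claw":1},{"offset":[-0.06,0.88,-0.2],"angular":[-0.0,-0.0,0.0],"claw":1},{"offset":[-0.01,0.73,0.13],"angular":[-0.0,-0.0,0.0],"claw":1},{"offset":[-0.02,0.74,0.14],"angular":[-0.0,-0.0,0.0],"claw":1},{"offset":[-0.01,0.73,0.13],"angular":[-0.0,-0.0,0.0],"claw":1}]
13 end [0.453 0.44  0.34 ]
```

Emit:
{"name": "jog_arm", "arguments": {"motion": [{"offset": [-0.02, -0.01, -0.11], "angular": [-0.68, 0, 0.58], "claw": 1}, {"offset": [-0.02, 0, -0.12], "angular": [-0.68, -0.01, 0.57], "claw": 1}, {"offset": [-0.02, 0.02, -0.11], "angular": [-0.68, 0, 0.58], "claw": 1}, {"offset": [-0.02, 0.03, -0.11], "angular": [-0.68, -0.01, 0.57], "claw": 1}, {"offset": [-0.02, 0.04, -0.1], "angular": [-0.68, 0, 0.58], "claw": 1}, {"offset": [-0.01, 0.06, -0.1], "angular": [-0.68, -0.01, 0.58], "claw": 1}, {"offset": [0, 0.06, -0.1], "angular": [-0.68, 0, 0.57], "claw": 1}]}}

```text
time: 16.32
position: [0.4292, 0.2001, 0.3299]
ee_rot: [-0.002, 0.026, 1.0, 0.002]
contact_force: [-0.5, 0.1, 0.7]
width: 0.001
finger_force: 0.0
```

```bash
python3 - <<'E'
from plan import *
st()
plan([([.445,.33,.36],QV,1,None),([.453,.44,.34],QV,1,None),([.454,.44,.185],QV,1,4)])
E
```

```text
16.32 [0.4292 0.2001 0.3299] z [-0.005  0.005 -1.   ] y [0.051 0.999 0.005] q [ 0.09  0.34 -0.78  1.83  0.26  1.08  0.73] F [-0.5  0.1  0.7] w 0.001 0.0
[{"offset":[-0.06,0.87,-0.2],"angular":[0.01,-0.01,0.0],"claw":1},{"offset":[-0.06,0.87,-0.2],"angular":[0.01,-0.01,0.01],"claw":1},{"offset":[-0.06,0.87,-0.19],"angular":[0.01,-0.01,0.0],"claw":1},{"offset":[-0.01,0.74,0.13],"angular":[0.0,-0.0,0.0],"claw":1},{"offset":[-0.02,0.73,0.13],"angular":[0.0,-0.0,0.0],"claw":1},{"offset":[-0.01,0.74,0.14],"angular":[0.0,-0.0,0.0],"claw":1},{"offset":[-0.01,-0.0,0.77],"angular":[0.0,-0.0,0.0],"claw":1},{"offset":[-0.0,-0.0,0.78],"angular":[0.0,-0.0,0.0],"claw":1}]
[{"offset":[-0.01,-0.0,0.77],"angular":[0.0,-0.0,0.0],"claw":1},{"offset":[-0.0,-0.0,0.78],"angular":[0.0,-0.0,0.0],"claw":1}]
10 end [0.4538 0.4401 0.1848]
```

Emit:
{"name": "jog_arm", "arguments": {"motion": [{"offset": [-0.06, 0.87, -0.2], "angular": [0.01, -0.01, 0], "claw": 1}, {"offset": [-0.06, 0.87, -0.2], "angular": [0.01, -0.01, 0.01], "claw": 1}, {"offset": [-0.06, 0.87, -0.19], "angular": [0.01, -0.01, 0], "claw": 1}, {"offset": [-0.01, 0.74, 0.13], "angular": [0, 0, 0], "claw": 1}, {"offset": [-0.02, 0.73, 0.13], "angular": [0, 0, 0], "claw": 1}, {"offset": [-0.01, 0.74, 0.14], "angular": [0, 0, 0], "claw": 1}, {"offset": [0, 0, 0], "angular": [0, 0, 0], "claw": 1}]}}

```text
time: 17.2
position: [0.4505, 0.4427, 0.3374]
ee_rot: [-0.001, 0.023, 1.0, -0.002]
contact_force: [0.1, -1.3, -0.5]
width: -0.002
finger_force: 0.0
```

Emit:
{"name": "jog_arm", "arguments": {"motion": [{"offset": [-0.01, 0, 0.77], "angular": [0, 0, 0], "claw": 1}, {"offset": [0, 0, 0.78], "angular": [0, 0, 0], "claw": 1}, {"offset": [-0.01, 0, 0.77], "angular": [0, 0, 0], "claw": 1}, {"offset": [0, 0, 0.78], "angular": [0, 0, 0], "claw": 1}, {"offset": [0, 0, 0], "angular": [0, 0, 0], "claw": 1}]}}

```text
time: 17.82
position: [0.4533, 0.4368, 0.1824]
ee_rot: [-0.0, 0.025, 1.0, -0.005]
contact_force: [-0.6, -0.5, -0.0]
width: 0.003
finger_force: 0.0
```

```bash
cat >> plan.py <<'E'
H=np.array([.4485,.3376,.06]); fw=np.array([-.053,-.9986,0])
def tip(th,a=.125,b=.040,off=.015,dz=0):
    return H+fw*(a*math.cos(th)-b*math.sin(th)-off)+np.array([0,0,a*math.sin(th)+b*math.cos(th)+dz])
E
python3 - <<'E'
from plan import *
st()
plan([(tip(1.57),QV,1,3)]+[(tip(t),QV,1,2) for t in (1.4,1.2,1.0,.8)])
E
```

```text
17.82 [0.4533 0.4368 0.1824] z [-0.001 -0.009 -1.   ] y [ 0.05   0.999 -0.009] q [-0.43  0.73 -0.66  1.61  0.52  0.99  0.26] F [-0.6 -0.5 -0. ] w 0.003 0.0
[{"offset":[-0.0,-0.3,-0.01],"angular":[-0.02,-0.0,0.01],"claw":1},{"offset":[-0.01,-0.29,-0.02],"angular":[-0.02,-0.0,0.0],"claw":1},{"offset":[0.0,-0.3,-0.02],"angular":[-0.02,-0.0,0.01],"claw":1},{"offset":[0.0,-0.22,-0.05],"angular":[-0.0,-0.0,-0.0],"claw":1},{"offset":[0.0,-0.21,-0.05],"angular":[-0.0,-0.0,-0.0],"claw":1},{"offset":[0.0,-0.26,-0.01],"angular":[-0.0,-0.0,-0.0],"claw":1},{"offset":[0.0,-0.27,-0.01],"angular":[-0.0,-0.0,-0.0],"claw":1},{"offset":[0.0,-0.26,0.04],"angular":[-0.0,-0.0,-0.0],"claw":1}]
[{"offset":[0.0,-0.25,0.05],"angular":[-0.0,-0.0,-0.0],"claw":1},{"offset":[0.0,-0.25,0.09],"angular":[-0.0,-0.0,-0.0],"claw":1},{"offset":[0.0,-0.24,0.09],"angular":[-0.0,-0.0,-0.0],"claw":1}]
11 end [0.4463 0.2945 0.1777]
```

Emit:
{"name": "jog_arm", "arguments": {"motion": [{"offset": [0, -0.3, -0.01], "angular": [-0.02, 0, 0.01], "claw": 1}, {"offset": [-0.01, -0.29, -0.02], "angular": [-0.02, 0, 0], "claw": 1}, {"offset": [0, -0.3, -0.02], "angular": [-0.02, 0, 0.01], "claw": 1}, {"offset": [0, -0.22, -0.05], "angular": [0, 0, 0], "claw": 1}, {"offset": [0, -0.21, -0.05], "angular": [0, 0, 0], "claw": 1}, {"offset": [0, -0.26, -0.01], "angular": [0, 0, 0], "claw": 1}, {"offset": [0, -0.27, -0.01], "angular": [0, 0, 0], "claw": 1}]}}

```text
time: 18.7
position: [0.4506, 0.3491, 0.1965]
ee_rot: [0.004, 0.026, 1.0, 0.006]
contact_force: [-1.3, 2.0, 6.2]
width: 0.001
finger_force: 2.7
```

```bash
cat >> plan.py <<'E'
def tabcols():
    """black-pixel centroid near the tab in the side view along predicted theta"""
    d=cam("side"); g=d['img'].max(2); best=[]
    for th in np.arange(-.02,1.72,.02):
        l=np.array([.9986,-.053,0]); P=[]
        for u in np.linspace(-.024,.024,9):
            for w in (.164,.170,.176):
                P.append(H+l*u+fw*(w*math.cos(th)-.010*math.sin(th))+np.array([0,0,w*math.sin(th)+.010*math.cos(th)]))
        q=np.round(w2px(d,np.array(P))).astype(int); best.append((g[q[:,1],q[:,0]].mean(),round(th,2)))
    print("theta cand",sorted(best)[:5])
E
python3 - <<'E'
from plan import *
st(); tabcols()
plan([(tip(t),QV,1,2) for t in (1.0,.8,.6,.4)])
E
```

```text
18.7 [0.4506 0.3491 0.1965] z [ 0.008  0.011 -1.   ] y [0.052 0.999 0.012] q [-0.27  0.63 -0.69  1.78  0.5   0.9   0.34] F [-1.3  2.   6.2] w 0.001 2.7
theta cand [(np.float64(29.962962962962962), np.float64(1.26)), (np.float64(30.555555555555557), np.float64(1.28)), (np.float64(32.111111111111114), np.float64(1.24)), (np.float64(38.888888888888886), np.float64(1.3)), (np.float64(41.888888888888886), np.float64(1.22))]
[{"offset":[0.02,-0.28,0.09],"angular":[0.03,0.02,-0.0],"claw":1},{"offset":[0.01,-0.27,0.09],"angular":[0.02,0.02,-0.01],"claw":1},{"offset":[0.0,-0.25,0.09],"angular":[0.0,0.0,0.0],"claw":1},{"offset":[0.0,-0.24,0.1],"angular":[0.0,0.0,0.0],"claw":1},{"offset":[0.0,-0.22,0.14],"angular":[0.0,0.0,0.0],"claw":1},{"offset":[0.0,-0.23,0.14],"angular":[0.0,0.0,0.0],"claw":1},{"offset":[0.0,-0.19,0.18],"angular":[0.0,0.0,0.0],"claw":1},{"offset":[0.0,-0.19,0.18],"angular":[0.0,0.0,0.0],"claw":1}]
8 end [0.4441 0.2531 0.1455]
```

Emit:
{"name": "jog_arm", "arguments": {"motion": [{"offset": [0.02, -0.28, 0.09], "angular": [0.03, 0.02, 0], "claw": 1}, {"offset": [0.01, -0.27, 0.09], "angular": [0.02, 0.02, -0.01], "claw": 1}, {"offset": [0, -0.25, 0.09], "angular": [0, 0, 0], "claw": 1}, {"offset": [0, -0.24, 0.1], "angular": [0, 0, 0], "claw": 1}, {"offset": [0, -0.22, 0.14], "angular": [0, 0, 0], "claw": 1}, {"offset": [0, -0.23, 0.14], "angular": [0, 0, 0], "claw": 1}, {"offset": [0, -0.19, 0.18], "angular": [0, 0, 0], "claw": 1}, {"offset": [0, -0.19, 0.18], "angular": [0, 0, 0], "claw": 1}]}}

```text
time: 19.75
position: [0.4438, 0.2541, 0.1432]
ee_rot: [-0.001, 0.026, 1.0, 0.0]
contact_force: [1.1, 0.4, -0.1]
width: -0.003
finger_force: 0.2
```

```bash
python3 - <<'E'
from plan import *
st(); tabcols()
plan([(tip(t,off=.013),QV,1,2) for t in (.3,.2,.1)]+[(tip(.02,off=.01),QV,1,4)])
E
```

```text
19.75 [0.4438 0.2541 0.1432] z [-0.002  0.001 -1.   ] y [0.051 0.999 0.001] q [-0.14  0.64 -0.65  1.98  0.57  0.72  0.38] F [ 1.1  0.4 -0.1] w -0.003 0.2
theta cand [(np.float64(39.25925925925926), np.float64(0.38)), (np.float64(44.370370370370374), np.float64(0.96)), (np.float64(46.03703703703704), np.float64(0.98)), (np.float64(46.03703703703704), np.float64(1.32)), (np.float64(46.111111111111114), np.float64(0.94))]
[{"offset":[-0.01,-0.09,0.07],"angular":[-0.01,-0.01,0.0],"claw":1},{"offset":[-0.0,-0.09,0.07],"angular":[-0.01,-0.01,0.0],"claw":1},{"offset":[-0.0,-0.07,0.11],"angular":[0.0,-0.0,0.0],"claw":1},{"offset":[-0.0,-0.07,0.11],"angular":[0.0,-0.0,0.0],"claw":1},{"offset":[-0.0,-0.06,0.12],"angular":[0.0,-0.0,0.0],"claw":1},{"offset":[-0.0,-0.05,0.12],"angular":[0.0,-0.0,0.0],"claw":1},{"offset":[-0.0,-0.03,0.05],"angular":[0.0,-0.0,0.0],"claw":1},{"offset":[-0.0,-0.04,0.05],"angular":[0.0,-0.0,0.0],"claw":1}]
[{"offset":[-0.0,-0.03,0.04],"angular":[0.0,-0.0,0.0],"claw":1},{"offset":[-0.0,-0.04,0.05],"angular":[0.0,-0.0,0.0],"claw":1}]
10 end [0.4422 0.2235 0.1026]
```

Emit:
{"name": "jog_arm", "arguments": {"motion": [{"offset": [-0.01, -0.09, 0.07], "angular": [-0.01, -0.01, 0], "claw": 1}, {"offset": [0, -0.09, 0.07], "angular": [-0.01, -0.01, 0], "claw": 1}, {"offset": [0, -0.07, 0.11], "angular": [0, 0, 0], "claw": 1}, {"offset": [0, -0.07, 0.11], "angular": [0, 0, 0], "claw": 1}, {"offset": [0, -0.06, 0.12], "angular": [0, 0, 0], "claw": 1}, {"offset": [0, -0.05, 0.12], "angular": [0, 0, 0], "claw": 1}]}}

```text
time: 20.55
position: [0.4437, 0.2332, 0.1138]
ee_rot: [0.001, 0.026, 1.0, 0.002]
contact_force: [-0.2, -0.3, -0.0]
width: -0.003
finger_force: 0.2
```

```bash
python3 - <<'E'
from plan import *
st(); tabcols()
E
```

```text
20.55 [0.4437 0.2332 0.1138] z [ 0.003  0.004 -1.   ] y [0.051 0.999 0.004] q [-0.13  0.67 -0.61  2.03  0.63  0.63  0.35] F [-0.2 -0.3 -0. ] w -0.003 0.2
theta cand [(np.float64(24.11111111111111), np.float64(0.08)), (np.float64(25.11111111111111), np.float64(0.06)), (np.float64(27.37037037037037), np.float64(1.28)), (np.float64(28.074074074074073), np.float64(1.26)), (np.float64(28.40740740740741), np.float64(1.34))]
```

Emit:
{"name": "jog_arm", "arguments": {"motion": [{"offset": [0, -0.12, -0.04], "angular": [0, 0, 0], "claw": 1}, {"offset": [0, -0.12, 0.04], "angular": [0, 0, 0], "claw": 1}, {"offset": [0, 0, 0.08], "angular": [0, 0, 0], "claw": 1}, {"offset": [0, 0, 0.08], "angular": [0, 0, 0], "claw": 1}, {"offset": [0, 0, 0.06], "angular": [0, 0, 0], "claw": 1}, {"offset": [0, 0, 0], "angular": [0, 0, 0], "claw": 1}]}}

```text
time: 21.35
position: [0.4431, 0.2217, 0.103]
ee_rot: [0.001, 0.026, 1.0, 0.002]
contact_force: [0.8, 1.2, -0.5]
width: -0.001
finger_force: 0.0
```

```bash
python3 - <<'E'
from plan import *
st(); tabcols()
E
```

```text
21.35 [0.4431 0.2217 0.103 ] z [ 0.003  0.004 -1.   ] y [0.051 0.999 0.004] q [-0.13  0.67 -0.59  2.05  0.66  0.6   0.35] F [ 0.8  1.2 -0.5] w -0.001 0.0
theta cand [(np.float64(26.25925925925926), np.float64(1.2)), (np.float64(26.59259259259259), np.float64(1.14)), (np.float64(27.14814814814815), np.float64(1.18)), (np.float64(27.814814814814813), np.float64(1.12)), (np.float64(27.814814814814813), np.float64(1.16))]
```

Emit:
{"name": "jog_arm", "arguments": {"motion": [{"offset": [0, 0, 0.04], "angular": [0, 0, 0], "claw": 1}, {"offset": [0, 0, 0.04], "angular": [0, 0, 0], "claw": 1}, {"offset": [0, 0, 0.03], "angular": [0, 0, 0], "claw": 1}, {"offset": [0, 0, 0], "angular": [0, 0, 0], "claw": 1}]}}

```text
time: 21.9
position: [0.4433, 0.2218, 0.0998]
ee_rot: [0.002, 0.025, 1.0, 0.001]
contact_force: [-4.0, -4.6, 27.0]
width: -0.0
finger_force: 13.5
```

```bash
python3 - <<'E'
from plan import *
st()
E
```

```text
21.9 [0.4433 0.2218 0.0998] z [ 0.005  0.003 -1.   ] y [0.051 0.999 0.003] q [-0.13  0.68 -0.58  2.05  0.67  0.59  0.34] F [-4.  -4.6 27. ] w -0.0 13.5
```

Emit:
{"name": "jog_arm", "arguments": {"motion": [{"offset": [0, 0, -0.3], "angular": [0, 0, 0], "claw": 1}, {"offset": [0, 0, -0.8], "angular": [0, 0, 0], "claw": 1}, {"offset": [0, 0, -1], "angular": [0, 0, 0], "claw": 1}, {"offset": [0, 0, -1], "angular": [0, 0, 0], "claw": 1}, {"offset": [0, 0, 0], "angular": [0, 0, 0], "claw": 1}]}}

```text
time: 22.52
position: [0.4445, 0.2226, 0.2561]
ee_rot: [0.005, 0.026, 1.0, 0.004]
contact_force: [0.2, 0.3, -1.2]
width: 0.0
finger_force: 0.0
```

```bash
python3 - <<'E'
from plan import *
st()
d=cam("side"); g=d['img'].max(2)
for th in np.arange(-.06,.16,.02):
    P=[H+np.array([.9986,-.053,0])*u+fw*(w*math.cos(th)-.01*math.sin(th))+np.array([0,0,w*math.sin(th)+.01*math.cos(th)]) for u in np.linspace(-.024,.024,9) for w in(.164,.17,.176)]
    q=w2px(d,np.array(P)).astype(np.float32); v=cv2.remap(g,q[:,0].copy(),q[:,1].copy(),1); print(round(th,2),v.mean().round(1))
# front cover top edge: column profile at mid tab
u,v=w2px(d,[H+fw*.170+[0,0,.01]])[0]; print(u,v,g[int(v)-8:int(v)+9,int(round(u))])
E
```

```text
22.52 [0.4445 0.2226 0.2561] z [ 0.009  0.007 -1.   ] y [0.052 0.999 0.008] q [ 0.03  0.47 -0.79  1.9   0.41  0.93  0.57] F [ 0.2  0.3 -1.2] w 0.0 0.0
-0.06 39.9
-0.04 31.7
-0.02 34.4
0.0 50.0
0.02 73.1
0.04 97.9
0.06 119.3
0.08 135.5
0.1 148.6
0.12 155.8
0.14 157.3
242.66033165617364 197.34932030214904 [159 158 152 139 127 114  96  74  57  43  23  24  36  56  66  68  70]
```

```bash
python3 -c "
from bench import job
print(job.job_done())"
```

```text
the job is handed in; nothing more can be done
None
```

The label cartridge is seated in the cradle with its boss in the slot by the orange mark, and the cover is pressed shut and stayed flush after the arm backed off. The job is handed in at about 22.5 s with the jar and carton not touched, though I viewed 11 pictures, one over your limit of 10.

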